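# Seat the sprung temperature probe in the hidden well of a dry-block heater

## Task

The heater's temperature probe was left lying on the bench. Lay it in the sloping probe rest and let go, so that you can take it again by the end of its handle and hold it upright; then set its sprung tip down in the guide slot of the heater's cover plate and slide it gently along until it drops into the thermometer well hidden beneath. Push it fully home, so that the handle's shoulder sits on the cover plate, and let go of it, leaving the cup, the beaker and the weighing bottle where they stand.

Things in the scene. Friction and masses are not known exactly. Their poses are not given: they have to be found in the camera images.
- probe: the loose temperature probe, 120 g, 170 mm long: a black square handle 18 x 18 x 95 mm with a steel ferrule at its lower end, out of whose flat face (the shoulder) a straight steel sheath of 8 mm diameter sticks 75 mm. Origin on one flat of the handle, 9 mm from its centre along -z; y runs along the probe from tip to handle. It starts lying flat on the bench
- probe_handle (a point): centre of the probe's handle, on the probe's axis; y axis along the probe from tip to handle, x and z normal to the handle's flats. The centre of mass is about 32 mm from here toward the tip
- probe_shoulder (a point): centre of the flat lower end of the handle, 47.5 mm from the handle's centre toward the tip; same axes as probe_handle
- probe_tip (a point): the sheath's rounded tip, on the probe's axis, 75 mm from the shoulder when the sheath is fully out; same axes as probe_handle
- probe_sheath (a joint): how far the sheath is pushed into the handle against its spring, m: 0 fully out, at most 0.020. The spring is light (0.35 N at 0, 1.35 N at 0.020): with the handle held a few mm low, the tip rides lightly on the slot's floor, and springs out again where it meets the well
- probe_rest: the probe rest, fixed to the bench: grey base plate 74 x 140 x 12 mm carrying a sloping steel cradle. Origin under the plate's centre; its y axis points to the cradle's high end
- cradle: sloping cradle of the rest. y runs up the 45 degree slope, z is normal to it, x level. The probe lies along y (x = z = 0), tip low and near the origin. A V trough from y = 0.020 to 0.073 carries the sheath, a saddle from y = 0.112 to 0.118 (cheeks 22 mm apart, flared at the top) the handle; both open along +z, nothing stands above z = 0.014. Between and beyond them the handle is free all round
- cradle_stop (a point): upper end of the cradle's trough, which stops the probe's shoulder: y = 0.073 in the cradle; same axes as the cradle
- heater: dry-block heater, fixed: grey case 175 x 280 mm, aluminium cover plate with its top 85 mm high, dark control panel on the -x side. Origin under its centre; the cover's guide slot runs along y at x = +0.020. Three brown capped jars, 33 mm wide, stand fixed in the cover in a row along y at x = -0.038, 115 mm high
- slot_mid (a point): middle of the guide slot, level with the cover plate's top; same axes as the heater. Slot 12 mm wide (x), 100 mm long (y, +-50 mm), its black floor 8 mm below the plate. Hidden in the floor, on the middle line, within 38 mm of here along y, is the well: a round hole of 11 mm, 65 mm deep. Fully home in it the sheath is pushed in about 2 mm; elsewhere the shoulder stays 45 mm or more above the plate
- cup: light grey plastic cup, 47 mm wide, 46 mm high, loose; origin under its centre; leave alone
- small_beaker: glass beaker, 53 mm wide, 60 mm high, loose; origin under its centre; leave alone
- weighing_bottle: glass weighing bottle with lid, 36 mm wide, 60 mm high, loose; origin under its centre; leave alone

How it is judged:
By the outcome, as a careful person would: the job done as asked, in the order asked, and still so for the second after the job is handed in, with the robot touching nothing.
It also fails if it takes over 64 s, if anything falls off the work surface, if the arm or the gripper's body presses on something with over 40 N, if the wrist force passes 120 N, or if a joint passes its speed limit or range.

## Robot

A 7-joint arm with a two-finger parallel gripper is mounted at the origin on a cart in front of the work surface, level with it; the furniture and walls round the work are solid. World frame = base frame: x ahead of the robot, y to its left, z up, the work surface at z = 0. Lengths are in m, angles in rad, forces in N, time in s.
With the tool pointing down it reaches from about 0.4 to 0.875 m from the base axis. Payload 6.5 kg.
Tool frame: the origin (TCP) lies between the finger pads; the fingertips stand 19 mm ahead of it and the grasp point (between the pads) is the TCP; z points along the fingers, y is the direction in which the jaws open and shut (so a half turn about z gives the same grasp; the last joint's range is limited). The gripper opens to 85 mm and grips with 20 to 120 N. Pads are 22 mm wide; open, the fingers measure 114 mm over their backs; the gripper's body (76 mm by 85 mm) begins 54 mm behind the grasp point. The pads swing forward as they close: fully open they stand 13 mm farther back than shut.
Start: joints at [-1.339, 0.536, -0.004, 1.538, 0.003, 1.067, -0.071], TCP at [0.191, 0.621, 0.25] pointing down, gripper open.
Joint ranges: [-2.7, 2.7], [-0.37, 2.16], [-1.27, 1.26], [0.24, 2.4], [-1.31, 4.45], [0.19, 1.91], [-2.76, 2.76]. Speed limits (rad/s): [2.39, 2.39, 3.14, 3.14, 3.14, 3.14, 3.14].

## Interface

Orientations are given as a unit quaternion [x, y, z, w].
In Python, from cell import env, snapshot, calibration, nets gives the robot as it stands.
- The arm moves only by the tool arm_command, never from a script. Its arguments are lists of equal length, an entry for each row: "xyz": the shift along the tool's x, y, z in m, a list of three; "roll": the turn about the tool's z in degrees. A call has exactly 10 rows; each row shifts and turns the commanded pose from where the row before left it, along the tool's axes as they then stand; what a row does not reach is not made up. A row lasts 1/10 s, in which the tool goes at most 50 mm and 8.59 degrees, less where a joint would pass 70% of its speed; a pose out of reach is approached as far as the arm can. A call is refused whole if a number of a shift passes 0.05 or a number of a turn 8.59, either way. A call with a gripper value outside its range is refused whole. "gripper" is the finger opening in m, from 0 to 0.0854, set as the call begins (left out, the last holds). The fingers move at their own pace and stop on an object; "grip_force" is the grip in N (left out, the last holds). Time passes only in rows, so rows that do not move let the fingers close, or fill a call up. It gives the time, the measured TCP pose, the force and the opening at its end, in the units of the state.
- env.state(): the state, without advancing time (a new reading comes with each control period).
- snapshot(name): name is "side" or "top" or "wrist"; returns the picture (384x512x3 uint8, red, green, blue); there is no depth.
- calibration(name): a dict with "camera_matrix" (3x3 intrinsics, pixels), "world_from_camera" (4x4, takes a point from camera to world coordinates). Camera axes: x right, y up, looking along -z (the intrinsics and any distortion apply to the point x, -y, -z); pixel columns grow to the right and rows downward; lengths in m; the calibration is good to about 2 mm. A picture is of the moment at which its call begins: read the wrist's pose just before it. calibration takes no time and is no camera call; for the wrist camera it gives the pose at the moment of the call.
- env.close_job(): hands the job in, once; it reports no verdict.
Trained networks look in the newest picture that a camera, given by its name, has taken for a name from the list of things; names that differ only in an ending like _2 or _b are one class to them, and where a whole thing is asked for, a point or a joint stands for the part that bears it (a point fixed in the world has none). Each returns a list of dicts, best first, with "score" (0 to 1); they miss things now and then, are a little off and sometimes report something else, mostly with a low value. They report only what shows in the picture. A call takes as long as a camera call.
- nets.look_for(camera, label): "bbox" ([left, top, right, bottom] in pixels, round what is visible of it).
- nets.trace(camera, label): "mask" (384x512 bool, what is visible of it) and "bbox" ([left, top, right, bottom] in pixels, round what is visible of it).
- nets.landmark_of(camera, label): "at" ([column, row] in pixels: a listed point, or the origin of a listed thing).
The state is a dict: "time": time; "qpos": joint angles; "dq": joint speeds; "joint_torque": joint torques, N m; "eef_pos": TCP position; "tool_rot": TCP orientation; "force": force on the tool from outside, world axes, zero at the start; "wrist_torque": the same for the moment, N m; "grip_width": finger opening in m.
Only numpy, scipy, OpenCV 4.12 (cv2) and the standard library are available. Lean on these libraries where they do the work, as an engineer would, in place of code of your own. Each camera call takes 0.05 s, during which the arm holds its last target.

## Working session

There is one attempt and no reset: what is moved stays moved. The work goes in short steps, Python scripts to look and compute and a tool call to move; the robot and the scene stay as the last step left them, time stands still between calls to the robot, and variables do not carry over. Pictures are saved under pics/ and viewed, and the job is handed in when it is done.

Besides the shell and the picture viewer there is one more tool, called after "Emit:" as name(argument=value, ...) on one line, values as JSON. arm_command: Moves the arm, as the interface text tells. Its arguments: {"type":"object","properties":{"xyz":{"type":"array","items":{"type":"array","items":{"type":"number"}}},"roll":{"type":"array","items":{"type":"number"}},"gripper":{"type":"number"},"grip_force":{"type":"number"}},"required":["xyz","roll"]}

```bash
ls; mkdir -p pics; python3 - <<'E'
from cell import env, snapshot, calibration, nets
import cv2
print(env.state())
for n in ("side","top"):
    im=snapshot(n); cv2.imwrite(f"pics/{n}0.png",im[:,:,::-1])
    c=calibration(n); print(n,c)
print(env.state()['time'])
E
```

```text
pics
{'time': 0.0, 'qpos': array([-1.33921514,  0.53717918, -0.00445308,  1.5388938 ,  0.00259342,
        1.0673049 , -0.0712084 ]), 'dq': array([ 0.0002213 , -0.00089891,  0.00034622,  0.00086499,  0.00150961,
        0.00018083, -0.00080119]), 'joint_torque': array([-3.20180447e-05, -5.83404708e+01,  1.04855228e+00, -2.59097689e+01,
        1.24008756e-02,  9.51164315e-03, -1.25685941e-05]), 'eef_pos': array([0.19053566, 0.62080377, 0.24939644]), 'tool_rot': array([ 1.48305016e-01,  9.88941267e-01, -8.86673048e-04, -7.36702657e-05]), 'force': array([-0.29576882,  0.13884141,  0.65220202]), 'wrist_torque': array([0.02459208, 0.02075004, 0.01562619]), 'grip_width': 0.08532307588082902}
side {'camera_matrix': array([[451.99792726,   0.        , 253.75636122],
       [  0.        , 451.99792726, 199.24824099],
       [  0.        ,   0.        ,   1.        ]]), 'world_from_camera': array([[-0.74465466,  0.27784379, -0.60687088, -0.13118635],
       [-0.66740878, -0.32006278,  0.67240266,  0.69916561],
       [-0.00741388,  0.90573873,  0.42377163,  0.53271062],
       [ 0.        ,  0.        ,  0.        ,  1.        ]])}
top {'camera_matrix': array([[428.79158798,   0.        , 247.43480419],
       [  0.        , 428.79158798, 190.24679501],
       [  0.        ,   0.        ,   1.        ]]), 'world_from_camera': array([[-2.43626466e-02,  9.87711134e-01, -1.54379979e-01,
         3.55572343e-01],
       [-9.99691207e-01, -2.48261082e-02, -1.07462044e-03,
         2.66309719e-03],
       [-4.89406864e-03,  1.54306127e-01,  9.88010965e-01,
         1.07784429e+00],
       [ 0.00000000e+00,  0.00000000e+00,  0.00000000e+00,
         1.00000000e+00]])}
0.1
```

View pics/top0.png

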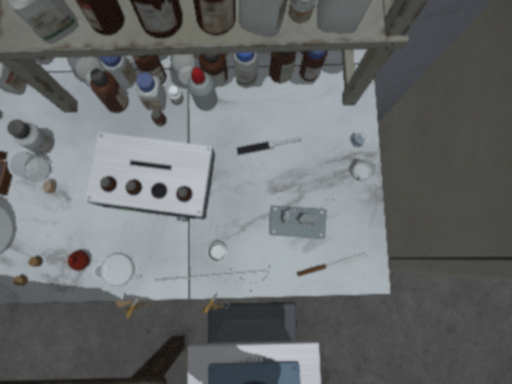

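View pics/side0.png

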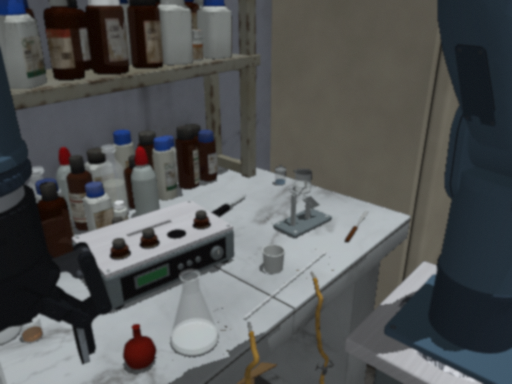

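```bash
cat > h.py <<'E'
from cell import env, snapshot, calibration, nets
import numpy as np, cv2
from scipy.spatial.transform import Rotation as R
def ray(cam,px,c=None):
    c=c or calibration(cam); K=c['camera_matrix']; T=c['world_from_camera']
    d=np.array([(px[0]-K[0,2])/K[0,0],-(px[1]-K[1,2])/K[1,1],-1.])
    return T[:3,3],T[:3,:3]@d
def at_z(cam,px,z,c=None):
    o,d=ray(cam,px,c); return o+d*(z-o[2])/d[2]
def proj(cam,p,c=None):
    c=c or calibration(cam); K=c['camera_matrix']; T=c['world_from_camera']
    q=T[:3,:3].T@(np.asarray(p)-T[:3,3]); q=np.array([q[0],-q[1],-q[2]]); u=K@q; return u[:2]/u[2]
def tri(obs):
    A=np.zeros((3,3));b=np.zeros(3)
    for cam,px in obs:
        o,d=ray(cam,px); d=d/np.linalg.norm(d); M=np.eye(3)-np.outer(d,d); A+=M;b+=M@o
    return np.linalg.solve(A,b)
def save(cam,name,crop=None,s=1):
    im=snapshot(cam)[:,:,::-1]
    if crop: im=im[crop[1]:crop[3],crop[0]:crop[2]]
    im=cv2.resize(im,None,fx=s,fy=s,interpolation=cv2.INTER_CUBIC) if s!=1 else im
    cv2.imwrite(f'pics/{name}.png',im)
def st():
    s=env.state(); e=R.from_quat(s['tool_rot']).as_matrix()
    print('t',round(s['time'],2),'pos',np.round(s['eef_pos'],4),'x',np.round(e[:,0],3),'z',np.round(e[:,2],3),'F',np.round(s['force'],1),'w',round(s['grip_width'],4),'q',np.round(s['qpos'],2))
E
python3 - <<'E'
from h import *
ims={}
for n in ('top','side'):
    snapshot(n)
    for l in ['probe_handle','probe_shoulder','probe_tip','slot_mid','cradle_stop','cradle','probe_rest','heater']:
        r=nets.landmark_of(n,l)
        print(n,l,[(np.round(a['at'],1),round(a['score'],2)) for a in r[:3]])
for l in ['probe','cup','small_beaker','weighing_bottle']:
    r=nets.look_for('top',l); print(l,[(np.round(a['bbox'],0),round(a['score'],2)) for a in r[:2]])
save('top','topA',(220,120,400,290),4)
save('top','topB',(70,110,230,230),4)
save('side','sideA',(200,150,360,270),5)
st()
E
```

```text
top probe_handle [(array([254.5, 143.1]), 0.6)]
top probe_shoulder [(array([271.5, 147.3]), 0.58), (array([293.6, 219.5]), 0.35)]
top probe_tip [(array([298.6, 138.2]), 0.66)]
top slot_mid [(array([147.8, 164.4]), 0.73)]
top cradle_stop [(array([300.5, 220.9]), 0.56), (array([217.8, 251.8]), 0.34)]
top cradle [(array([317.2, 225. ]), 0.71)]
top probe_rest [(array([295.7, 221.6]), 0.6), (array([149. , 163.3]), 0.43)]
top heater [(array([155.1, 179. ]), 0.9)]
side probe_handle [(array([219.7, 212.5]), 0.67), (array([275.5, 271.5]), 0.59)]
side probe_shoulder [(array([231.4, 207.6]), 0.71), (array([151.5, 229.6]), 0.37)]
side probe_tip [(array([247.5, 198.5]), 0.61)]
side slot_mid [(array([148.5, 230.6]), 0.66)]
side cradle_stop [(array([308.9, 200.7]), 0.67)]
side cradle [(array([317.7, 208.4]), 0.65)]
side probe_rest [(array([301.9, 226.3]), 0.68)]
side heater [(array([157.1, 268.3]), 0.67)]
probe [(array([238., 139., 302., 156.]), 0.92), (array([282., 216., 317., 227.]), 0.7)]
cup [(array([206., 244., 229., 261.]), 0.6)]
small_beaker [(array([350., 158., 384., 182.]), 0.6)]
weighing_bottle [(array([354., 130., 368., 144.]), 0.76)]
t 1.35 pos [0.1907 0.6214 0.2503] x [-0.956  0.293 -0.   ] z [ 0. -0. -1.] F [0.1 0.4 0.3] w 0.0855 q [-1.34  0.54 -0.    1.54  0.    1.07 -0.07]
```

View pics/topA.png

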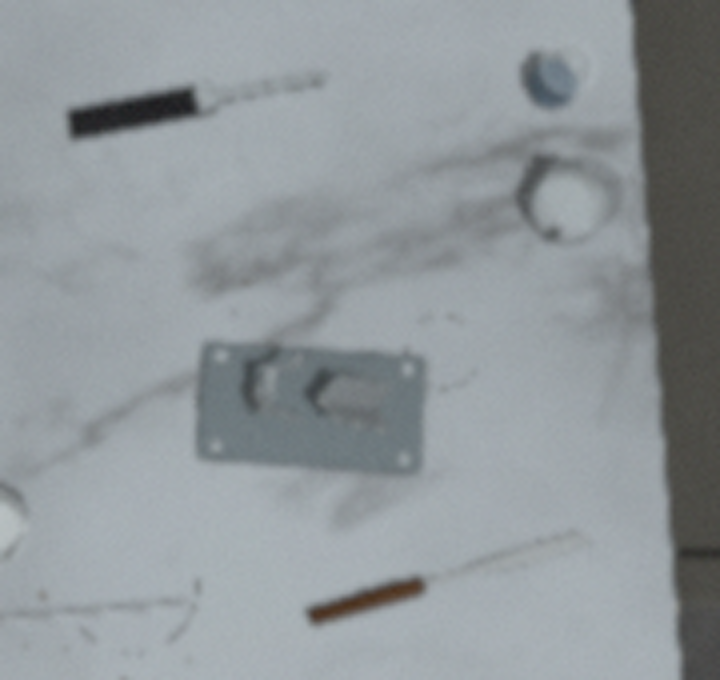

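View pics/sideA.png

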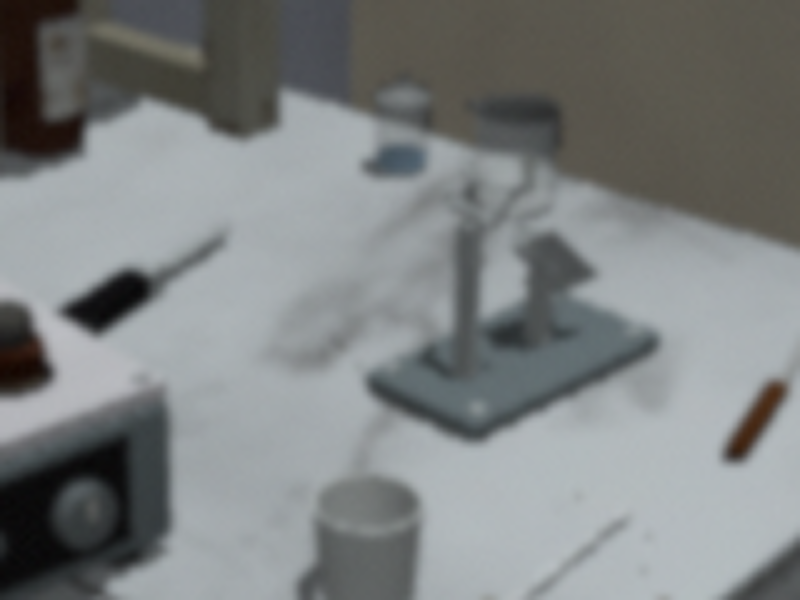

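View pics/topB.png

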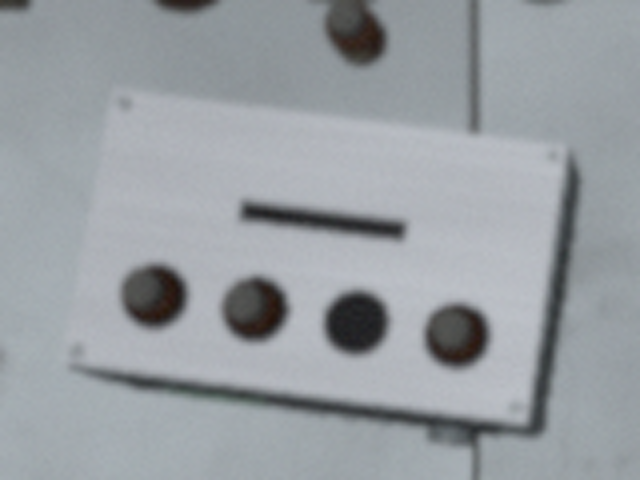

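```bash
python3 - <<'E'
from h import *
def A(p): return (p[0]/4+220-.4,p[1]/4+120-.4)
def B(p): return (p[0]/4+70-.4,p[1]/4+110-.4)
print('rest')
P=np.array([at_z('top',A(p),.012) for p in [(203,343),(425,355),(418,472),(198,460)]]); print(P.round(4)); 
c=P.mean(0); print(c.round(4)); d=(P[0]+P[3]-P[1]-P[2])[:2]; print('len',np.linalg.norm(d)/2,'yaxis ang',np.degrees(np.arctan2(d[1],d[0])), 'w',np.linalg.norm((P[0]+P[1]-P[2]-P[3])[:2])/2)
print('heater')
P=np.array([at_z('top',B(p),.085) for p in [(108,92),(572,150),(540,432),(72,367)]]); print(P.round(4)); 
c=P.mean(0); print(c.round(4)); d=(P[0]+P[3]-P[1]-P[2])[:2]; print('len',np.linalg.norm(d)/2,'yaxis ang',np.degrees(np.arctan2(d[1],d[0])),'w',np.linalg.norm((P[0]+P[1]-P[2]-P[3])[:2])/2)
S=np.array([at_z('top',B(p),.085) for p in [(241,211),(405,230)]]);print('slot ends',S.round(4),S.mean(0).round(4),np.linalg.norm(S[0]-S[1]))
print('tri slot', tri([('top',(147.8,164.4)),('side',(148.5,230.6))]).round(4), at_z('top',(150.4,164.8),.085).round(4))
print('stop', tri([('top',(300.5,220.9)),('side',(308.9,200.7))]).round(4))
print('cradle', tri([('top',(317.2,225)),('side',(317.7,208.4))]).round(4))
print('probe')
for p in [(71,123),(196,101),(212,98),(325,79)]: print(at_z('top',A(p),.012).round(4))
for l,a,b in [('handle',(254.5,143.1),(219.7,212.5)),('sh',(271.5,147.3),(231.4,207.6)),('tip',(298.6,138.2),(247.5,198.5))]: print(l,tri([('top',a),('side',b)]).round(4))
for l,b,z in [('cup',(206,244,229,261),.04),('bk',(350,158,384,182),.04),('wb',(354,130,368,144),.05)]:
  print(l,at_z('top',((b[0]+b[2])/2,(b[1]+b[3])/2),z).round(3))
E
```

```text
rest
[[ 0.4824 -0.0525  0.012 ]
 [ 0.4715 -0.1908  0.012 ]
 [ 0.399  -0.1827  0.012 ]
 [ 0.4097 -0.0471  0.012 ]]
[ 0.4406 -0.1183  0.012 ]
len 0.1373619556675448 yaxis ang 85.46559201116395 w 0.07294737421736688
heater
[[0.6597 0.3619 0.085 ]
 [0.6168 0.0842 0.085 ]
 [0.449  0.1047 0.085 ]
 [0.4938 0.378  0.085 ]]
[0.5548 0.2322 0.085 ]
len 0.279015339035127 yaxis ang 80.95098722388833 w 0.16783896583859573
slot ends [[0.5846 0.2808 0.085 ]
 [0.5707 0.1835 0.085 ]] [0.5776 0.2322 0.085 ] 0.0982965067824625
tri slot [0.5789 0.2385 0.0809] [0.5775 0.232  0.085 ]
stop [ 0.4346 -0.1217  0.0654]
cradle [ 0.4301 -0.1636  0.0303]
probe
[0.6258 0.0271 0.012 ]
[ 0.6382 -0.0532  0.012 ]
[ 0.6399 -0.0634  0.012 ]
[ 0.6506 -0.1362  0.012 ]
handle [ 0.6429 -0.0199  0.0037]
sh [ 0.6338 -0.0604  0.0051]
tip [ 6.527e-01 -1.353e-01  5.000e-04]
cup [0.369 0.079 0.04 ]
bk [ 0.561 -0.292  0.04 ]
wb [ 0.642 -0.28   0.05 ]
```

```bash
cat >> h.py <<'E'
def plan(pos,ang=None,n=10,start=None,vmax=.05):
    """straight line to pos, tool x to world angle ang(deg); prints rows"""
    s=env.state(); p=np.array(s['eef_pos']) if start is None else np.array(start[0]); e=R.from_quat(s['tool_rot']).as_matrix()
    a=np.degrees(np.arctan2(e[1,0],e[0,0])) if start is None else start[1]
    ang=a if ang is None else ang
    da=(ang-a+180)%360-180
    xs=[];rs=[]
    for i in range(n):
        d=(np.array(pos)-p)/(n-i); r=np.round(-((ang-a+180)%360-180)/(n-i),1)
        t=np.radians(a); X=np.array([np.cos(t),np.sin(t),0]);Z=np.array([0,0,-1.]);Y=np.cross(Z,X)
        v=np.round([d@X,d@Y,d@Z],4); xs.append(v.tolist()); rs.append(float(r))
        p=p+v[0]*X+v[1]*Y+v[2]*Z; a=a-r
    print(n,'rows dist/row',np.abs(np.array(xs)).max(),np.linalg.norm(xs[0]),'da',da); 
    for k in range(0,n,10): print('xyz',xs[k:k+10],'\nroll',rs[k:k+10])
    print('end',p.round(4),round(a,1))
E
python3 - <<'E'
from h import *
st()
plan((.630,.0,.17),98.6,20)
E
```

```text
t 1.35 pos [0.1907 0.6214 0.2503] x [-0.956  0.293 -0.   ] z [ 0. -0. -1.] F [0.1 0.4 0.3] w 0.0855 q [-1.34  0.54 -0.    1.54  0.    1.07 -0.07]
20 rows dist/row 0.038 0.038274012070855595 da -64.33740528787399
xyz [[-0.0301, -0.0233, 0.004], [-0.0314, -0.0215, 0.004], [-0.0325, -0.0198, 0.004], [-0.0336, -0.0179, 0.004], [-0.0345, -0.016, 0.004], [-0.0354, -0.0141, 0.004], [-0.0361, -0.0121, 0.004], [-0.0367, -0.01, 0.004], [-0.0372, -0.008, 0.004], [-0.0376, -0.0059, 0.004]] 
roll [3.2, 3.2, 3.2, 3.2, 3.2, 3.2, 3.2, 3.2, 3.2, 3.2]
xyz [[-0.0379, -0.0038, 0.004], [-0.038, -0.0016, 0.004], [-0.038, 0.0005, 0.004], [-0.0379, 0.0026, 0.004], [-0.0377, 0.0047, 0.004], [-0.0374, 0.0069, 0.0041], [-0.037, 0.009, 0.004], [-0.0364, 0.0111, 0.0041], [-0.0357, 0.0131, 0.004], [-0.0349, 0.0151, 0.0041]] 
roll [3.2, 3.2, 3.2, 3.2, 3.3, 3.2, 3.3, 3.2, 3.3, 3.2]
end [0.63 0.   0.17] 98.6
```

Emit:
arm_command(xyz=[[-0.03,-0.023,0.003],[-0.0315,-0.0215,0.003],[-0.0325,-0.02,0.003],[-0.0335,-0.018,0.003],[-0.0345,-0.016,0.003],[-0.0355,-0.014,0.003],[-0.036,-0.012,0.003],[-0.0365,-0.01,0.003],[-0.037,-0.008,0.003],[-0.0375,-0.006,0.003]], roll=[3.2,3.2,3.2,3.2,3.2,3.2,3.2,3.2,3.2,3.2], gripper=0.05)

```text
time: 2.35
eef_pos: [0.4107, 0.3098, 0.2204]
tool_rot: [0.416, 0.909, 0.0, 0.0]
force: [0.5, 0.9, 0.1]
grip_width: 0.0497
```

Emit:
arm_command(xyz=[[-0.038,-0.004,0.005],[-0.038,-0.0015,0.005],[-0.038,0.0005,0.005],[-0.038,0.0025,0.005],[-0.0375,0.0045,0.005],[-0.0375,0.007,0.005],[-0.037,0.009,0.005],[-0.0365,0.011,0.005],[-0.0355,0.013,0.005],[-0.035,0.015,0.005]], roll=[3.2,3.2,3.2,3.2,3.3,3.2,3.3,3.2,3.3,3.2])

```text
time: 3.35
eef_pos: [0.63, -0.0008, 0.1702]
tool_rot: [0.653, 0.758, 0.0, 0.0]
force: [0.9, 0.3, -0.2]
grip_width: 0.0499
```

```bash
python3 - <<'E'
from h import *
st()
save('wrist','w1')
c=calibration('wrist'); print(np.round(c['world_from_camera'],3))
for l in ['probe_handle','probe_shoulder','probe_tip']:
    r=nets.landmark_of('wrist',l); print(l,[(np.round(a['at'],1),round(a['score'],2),at_z('wrist',a['at'],.009).round(4)) for a in r[:2]])
r=nets.trace('wrist','probe')
m=r[0]['mask']; print(r[0]['score'],r[0]['bbox']); np.save('m1.npy',m)
E
```

```text
t 3.35 pos [ 0.63   -0.0008  0.1702] x [-0.148  0.989  0.   ] z [ 0.  0. -1.] F [ 0.9  0.3 -0.2] w 0.0499 q [-0.34  0.62  0.39  1.68 -0.28  0.9   0.31]
[[ 0.99  -0.132 -0.044  0.622]
 [ 0.139  0.944  0.3    0.068]
 [ 0.002 -0.303  0.953  0.294]
 [ 0.     0.     0.     1.   ]]
probe_handle [(array([260.7, 199.5]), 0.8, array([ 0.6381, -0.0235,  0.009 ])), (array([258.9, 195.1]), 0.75, array([ 0.6357, -0.0193,  0.009 ]))]
probe_shoulder [(array([255.4, 243.9]), 0.97, array([ 0.6385, -0.0669,  0.009 ]))]
probe_tip [(array([263.4, 308.8]), 0.94, array([ 0.6579, -0.1388,  0.009 ]))]
0.83 [249.0, 149.0, 267.9, 308.4]
```

View pics/w1.png

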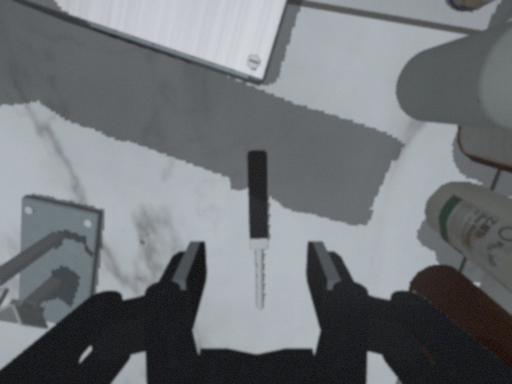

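```bash
python3 - <<'E'
from h import *
m=np.load('m1.npy'); ys,xs=np.nonzero(m); vx,vy,x0,y0=cv2.fitLine(np.c_[xs,ys].astype(np.float32),cv2.DIST_HUBER,0,.01,.01).ravel(); print(vx,vy,x0,y0)
f=lambda r:(x0+vx/vy*(r-y0),r)
e=at_z('wrist',f(151),.018); s=at_z('wrist',f(247),.009); t=at_z('wrist',f(308),.009)
print(e.round(4),s.round(4),t.round(4)); d=(e-t)[:2]; print(np.linalg.norm(d),np.linalg.norm((e-s)[:2]),np.degrees(np.arctan2(d[1],d[0])))
e2=at_z('wrist',(258,151),.018); t2=at_z('wrist',(261,308),.009); d=(e2-t2)[:2];print(e2,t2,np.degrees(np.arctan2(d[1],d[0])))
s1=env.state(); ang=97.5
u=d/np.linalg.norm(d); g=e[:2]-.023*u; print('grip',g)
plan((g[0],g[1],.10),np.degrees(np.arctan2(d[1],d[0])),10)
E
```

```text
0.020811085 0.9997834 258.45352 222.75294
[0.6249 0.0318 0.018 ] [ 0.6418 -0.0651  0.009 ] [ 0.6543 -0.1365  0.009 ]
0.17091753621240502 0.09845818190043205 99.92034873130845
[0.62576346 0.03198463 0.018     ] [ 0.65511885 -0.13639079  0.009     ] 99.88981975534224
grip [0.62880305 0.0091872 ]
10 rows dist/row 0.0071 0.007046275611981127 da 1.2048698457797968
xyz [[0.0008, 0.0001, 0.007], [0.0008, 0.0001, 0.007], [0.0008, 0.0001, 0.007], [0.0008, 0.0001, 0.007], [0.0008, 0.0001, 0.007], [0.0008, 0.0002, 0.007], [0.0008, 0.0001, 0.007], [0.0008, 0.0002, 0.007], [0.0009, 0.0002, 0.0071], [0.0008, 0.0001, 0.007]] 
roll [-0.1, -0.1, -0.1, -0.1, -0.1, -0.1, -0.2, -0.1, -0.2, -0.1]
end [0.6288 0.0092 0.1   ] 99.9
```

Emit:
arm_command(xyz=[[0.001,0,0.016],[0.001,0,0.016],[0.001,0,0.016],[0.001,0,0.016],[0.001,0.0005,0.016],[0.001,0,0.016],[0.001,0.0005,0.016],[0.001,0,0.014],[0,0.0005,0.01],[0,0,0.008]], roll=[-0.1,-0.1,-0.1,-0.1,-0.1,-0.1,-0.2,-0.1,-0.2,-0.1], gripper=0.036)

```text
time: 4.6
eef_pos: [0.6293, 0.0083, 0.0253]
tool_rot: [0.644, 0.765, -0.0, -0.0]
force: [-1.1, -0.7, -0.6]
grip_width: 0.036
```

```bash
python3 - <<'E'
from h import *
st()
save('wrist','w2')
E
```

```text
t 4.6 pos [0.6293 0.0083 0.0253] x [-0.171  0.985 -0.   ] z [-0. -0. -1.] F [-1.1 -0.7 -0.6] w 0.036 q [-0.29  0.82  0.29  1.72 -0.36  0.66  0.37]
```

View pics/w2.png

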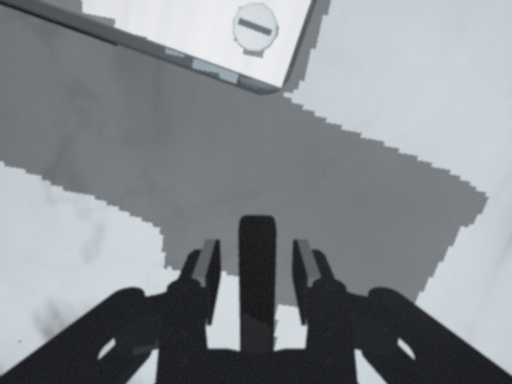

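Emit:
arm_command(xyz=[[0,0,0.001],[0,0,0],[0,0,0],[0,0,0],[0,0,0],[0,0,-0.005],[0,0,-0.01],[0,0,-0.01],[0,0,-0.01],[0,0,-0.01]], roll=[0,0,0,0,0,0,0,0,0,0], gripper=0.0, grip_force=20)

```text
time: 5.65
eef_pos: [0.6296, 0.0083, 0.0716]
tool_rot: [0.644, 0.765, 0.0, 0.0]
force: [0.3, -0.4, -1.4]
grip_width: 0.0171
```

```bash
python3 - <<'E'
from h import *
st()
save('side','s3',(150,130,310,250),5)
save('wrist','w3')
E
```

```text
t 5.65 pos [0.6296 0.0083 0.0716] x [-0.171  0.985 -0.   ] z [ 0.001  0.    -1.   ] F [ 0.3 -0.4 -1.4] w 0.0171 q [-0.31  0.75  0.32  1.71 -0.33  0.73  0.35]
```

View pics/s3.png

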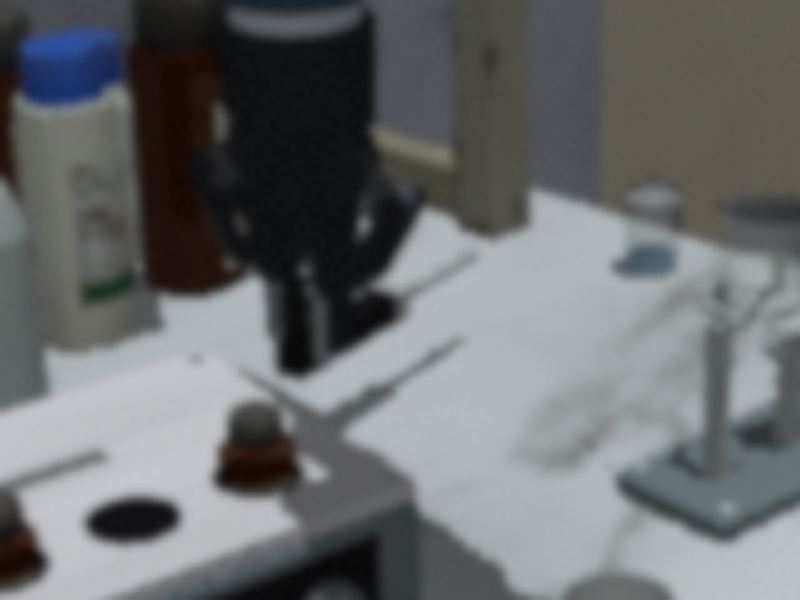

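View pics/w3.png

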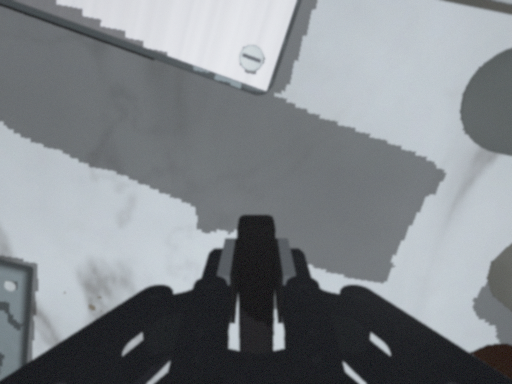

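Emit:
arm_command(xyz=[[0,0,0],[0,0,0],[0,0,0],[0,0,0],[0,0,0],[0,0,0],[0,0,0],[0,0,0],[0,0,0],[0,0,0]], roll=[0,0,0,0,0,0,0,0,0,0], gripper=0.0175, grip_force=20)

```text
time: 6.75
eef_pos: [0.6293, 0.0084, 0.0703]
tool_rot: [0.644, 0.765, 0.0, 0.0]
force: [-0.2, -0.1, -0.5]
grip_width: 0.0177
```

```bash
python3 - <<'E'
from h import *
st()
save('side','s4',(150,130,310,250),5)
save('wrist','w4')
E
```

```text
t 6.75 pos [0.6293 0.0084 0.0703] x [-0.171  0.985 -0.   ] z [ 0.  0. -1.] F [-0.2 -0.1 -0.5] w 0.0177 q [-0.31  0.75  0.32  1.71 -0.33  0.73  0.35]
```

View pics/s4.png

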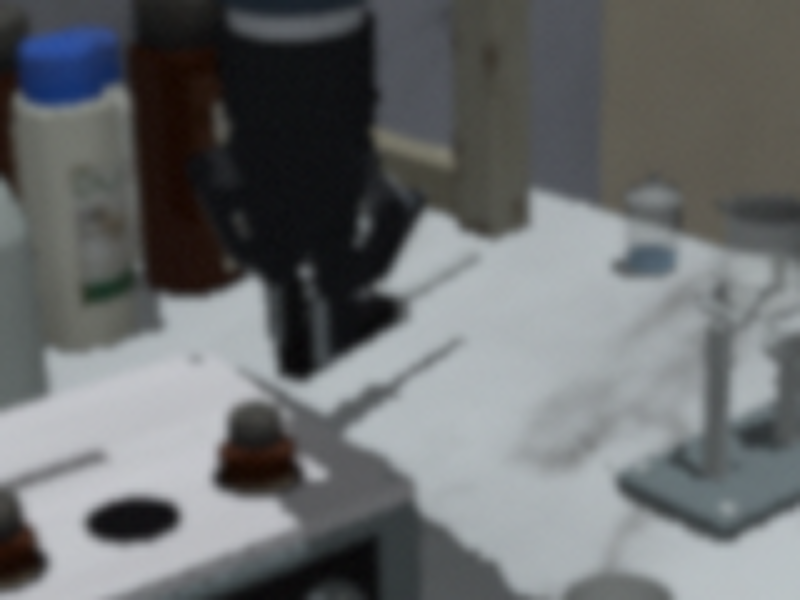

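View pics/w4.png

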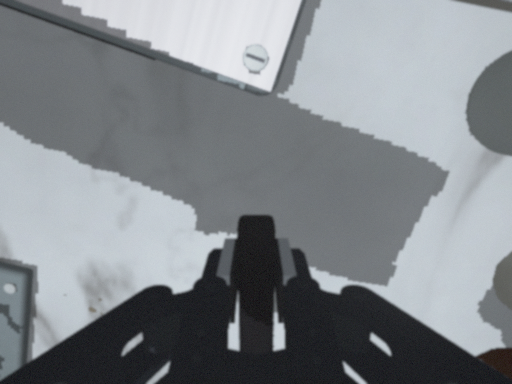

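Emit:
arm_command(xyz=[[0,0,0],[0,0,0],[0,0,0],[0,0,0],[0,0,0],[0,0,0],[0,0,0],[0,0,0],[0,0,0],[0,0,0]], roll=[0,0,0,0,0,0,0,0,0,0], gripper=0.0181, grip_force=20)

```text
time: 7.85
eef_pos: [0.6293, 0.0083, 0.0703]
tool_rot: [0.644, 0.765, -0.0, 0.0]
force: [0.1, -0.5, -0.4]
grip_width: 0.018
```

```bash
python3 - <<'E'
from h import *
st()
save('side','s5',(150,130,310,250),5)
save('wrist','w5',(180,190,340,310),5)
E
```

```text
t 7.85 pos [0.6293 0.0083 0.0703] x [-0.171  0.985 -0.   ] z [ 0. -0. -1.] F [ 0.1 -0.5 -0.4] w 0.018 q [-0.31  0.76  0.32  1.71 -0.33  0.73  0.35]
```

View pics/s5.png

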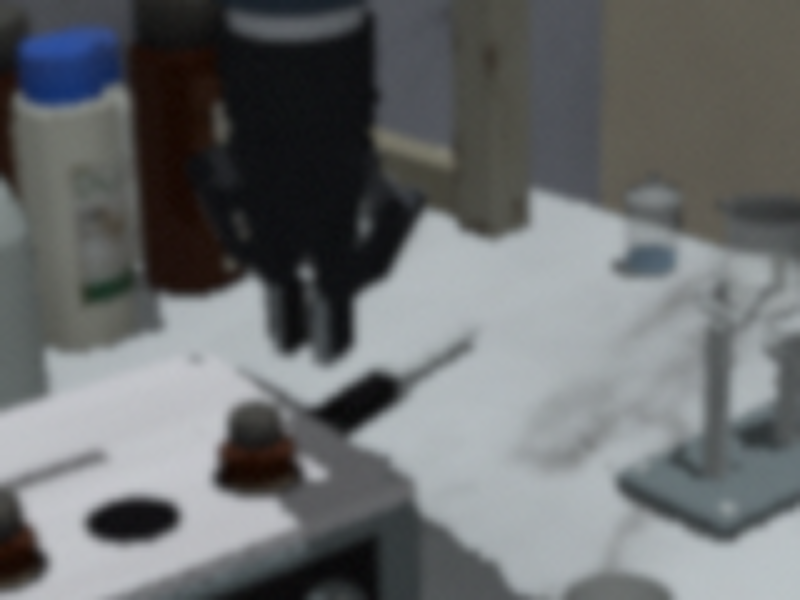

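View pics/w5.png

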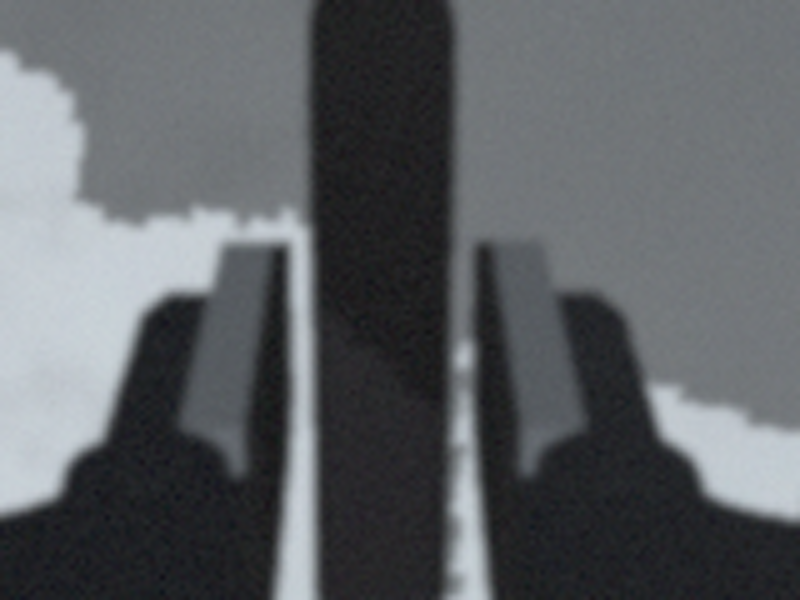

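```bash
python3 - <<'E'
from h import *
r=nets.trace('wrist','probe'); m=r[0]['mask']; print(r[0]['score'],r[0]['bbox'])
ys,xs=np.nonzero(m); print(ys.min(),xs[ys<ys.min()+3].mean(), [ (int(y),float(xs[ys==y].mean().round(1))) for y in range(195,300,20) if (ys==y).any()])
c=(257,190)
print(at_z('wrist',(xs[ys<ys.min()+3].mean(),ys.min()),.018).round(4),at_z('wrist',(257,245),.018).round(4)); st()
# heater edge corners from w4
for p in [(270,93),(0,3)]: print(at_z('wrist',p,.085).round(4))
E
```

```text
0.78 [241.4, 188.0, 274.3, 351.2]
187 256.18055555555554 [(195, 256.5), (215, 256.5), (235, 256.0), (255, 256.5), (275, 256.5), (295, 256.5)]
[0.625  0.0342 0.018 ] [ 0.6319 -0.0026  0.018 ]
t 8.0 pos [0.6293 0.0084 0.0703] x [-0.171  0.985 -0.   ] z [-0. -0. -1.] F [ 0.1 -0.3  0.3] w 0.0178 q [-0.31  0.76  0.32  1.71 -0.33  0.73  0.35]
[0.6207 0.0857 0.085 ]
[0.534  0.0974 0.085 ]
```

Emit:
arm_command(xyz=[[0,0,0],[0,0,0],[0,0,0],[0,0,0.008],[0,0,0.01],[0,0,0.01],[0,0,0.008],[0,0,0.006],[0,0,0.004],[0,0,0]], roll=[0,0,0,0,0,0,0,0,0,0], gripper=0.036)

```text
time: 9.0
eef_pos: [0.629, 0.0083, 0.0236]
tool_rot: [0.644, 0.765, -0.0, -0.0]
force: [0.2, -0.8, 0.2]
grip_width: 0.036
```

Emit:
arm_command(xyz=[[0,0,0],[0,0,0],[0,0,0],[0,0,0],[0,0,0],[0,0,-0.01],[0,0,-0.02],[0,0,-0.025],[0,0,-0.025],[0,0,-0.02]], roll=[0,0,0,0,0,0,0,0,0,0], gripper=0.0, grip_force=20)

```text
time: 10.0
eef_pos: [0.6294, 0.0084, 0.1262]
tool_rot: [0.644, 0.765, 0.0, 0.0]
force: [0.2, -0.6, -1.9]
grip_width: 0.0176
```

```bash
python3 - <<'E'
from h import *
st(); plan((.5575,.0757,.122),81.5,10)
save('wrist','w6')
E
```

```text
t 10.0 pos [0.6294 0.0084 0.1262] x [-0.171  0.985  0.   ] z [ 0.001  0.    -1.   ] F [ 0.2 -0.6 -1.9] w 0.0176 q [-0.33  0.68  0.36  1.7  -0.3   0.82  0.33]
10 rows dist/row 0.008 0.009868130522039116 da -18.333112038223533
xyz [[0.0079, -0.0059, 0.0004], [0.0077, -0.0062, 0.0004], [0.0075, -0.0064, 0.0004], [0.0073, -0.0067, 0.0004], [0.007, -0.0069, 0.0004], [0.0068, -0.0071, 0.0004], [0.0066, -0.0073, 0.0005], [0.0063, -0.0075, 0.0004], [0.0061, -0.0077, 0.0005], [0.0059, -0.008, 0.0004]] 
roll [1.8, 1.8, 1.8, 1.8, 1.9, 1.8, 1.9, 1.8, 1.9, 1.8]
end [0.5575 0.0757 0.122 ] 81.5
```

View pics/w6.png

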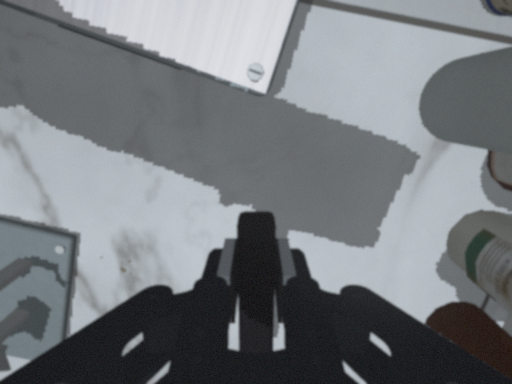

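Emit:
arm_command(xyz=[[0.008,-0.006,0.0004],[0.0078,-0.006,0.0004],[0.0075,-0.0065,0.0004],[0.0073,-0.0065,0.0004],[0.007,-0.007,0.0004],[0.0068,-0.007,0.0004],[0.0065,-0.0075,0.0004],[0.0063,-0.0075,0.0004],[0.006,-0.0075,0.0004],[0.006,-0.008,0.0004]], roll=[1.8,1.8,1.8,1.8,1.9,1.8,1.9,1.8,1.9,1.8])

```text
time: 11.05
eef_pos: [0.5569, 0.0761, 0.1202]
tool_rot: [0.758, 0.652, -0.0, -0.0]
force: [0.7, 0.3, -0.8]
grip_width: 0.0169
```

```bash
python3 - <<'E'
from h import *
st()
save('wrist','w7')
E
```

```text
t 11.05 pos [0.5569 0.0761 0.1202] x [0.149 0.989 0.   ] z [-0.  0. -1.] F [ 0.7  0.3 -0.8] w 0.0169 q [-0.54  0.6   0.44  1.89 -0.37  0.73 -0.04]
```

View pics/w7.png

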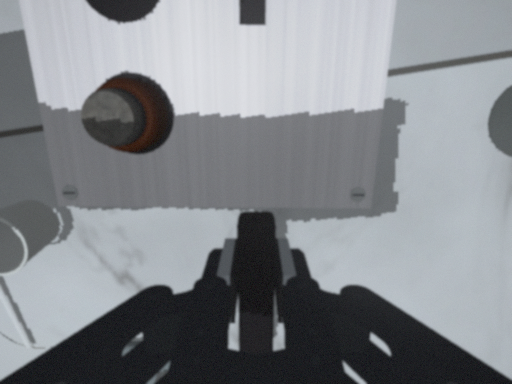

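```bash
python3 - <<'E'
from h import *
s=env.state(); e=R.from_quat(s['tool_rot']).as_matrix()
for p in [(60,206),(205,208),(290,208),(375,208),(252,24),(252,10)]:
    q=at_z('wrist',p,.085); print(p,q.round(4),((q-s['eef_pos'])@e).round(4))
E
```

```text
(60, 206) [0.4539 0.1137 0.085 ] [ 0.0204 -0.1057  0.0351]
(205, 208) [0.531 0.101 0.085] [ 0.0193 -0.0275  0.0349]
(290, 208) [0.5763 0.0943 0.085 ] [0.0194 0.0183 0.0348]
(375, 208) [0.6216 0.0875 0.085 ] [0.0194 0.0641 0.0347]
(252, 24) [0.5696 0.1851 0.085 ] [ 0.1082 -0.0018  0.0349]
(252, 10) [0.5704 0.1906 0.085 ] [ 0.1138 -0.0018  0.0349]
```

Emit:
arm_command(xyz=[[0.002,0,0.005],[0,0,0.004],[0,0,0.002],[0,0,0.002],[0,0,0.002],[0,0,0.002],[0,0,0.002],[0,0,0.001],[0,0,0],[0,0,0]], roll=[0,0,0,0,0,0,0,0,0,0])

```text
time: 12.1
eef_pos: [0.5577, 0.0751, 0.1008]
tool_rot: [0.758, 0.652, -0.001, 0.001]
force: [-4.5, -4.2, 8.6]
grip_width: 0.0175
```

```bash
python3 - <<'E'
from h import *
st()
save('wrist','w8')
save('top','t8',(180,100,340,220),5)
E
```

```text
t 12.1 pos [0.5577 0.0751 0.1008] x [ 0.149  0.989 -0.002] z [-0.001 -0.002 -1.   ] F [-4.5 -4.2  8.6] w 0.0175 q [-0.53  0.64  0.42  1.89 -0.39  0.7  -0.03]
```

View pics/w8.png

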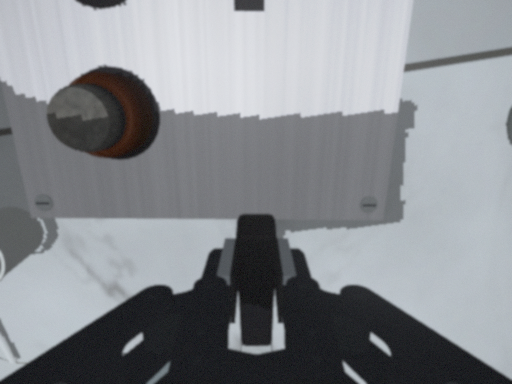

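View pics/t8.png

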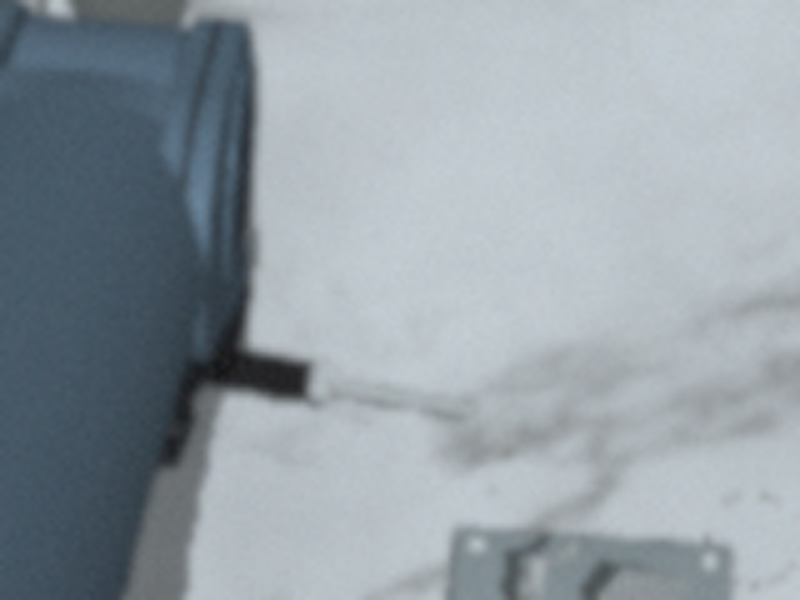

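```bash
cat >> h.py <<'E'
def probe_pts(th,g,off):
    s=env.state(); e=R.from_quat(s['tool_rot']).as_matrix(); u=e[:,0].copy(); u[2]=0
    b=np.array(s['eef_pos'])-[0,0,off]; t=np.radians(th); d=-u*np.cos(t)-np.array([0,0,1])*np.sin(t)
    return b-d*(.095-g), b+d*g, b+d*(g+.075)   # end, shoulder, tip ; g = grip to shoulder
E
python3 - <<'E'
from h import *
for th in (0,10,20,30,40):
    e,s,t=probe_pts(th,.069,.0146); print(th,[proj('top',x).round(1) for x in (s,t)],[proj('wrist',x).round(1) for x in (e,s)], t.round(3))
E
```

```text
0 [array([245.8, 174.8]), array([277.4, 178.7])] [array([256.1, 209.3]), array([256.1, 368.3])] [ 0.536 -0.067  0.086]
10 [array([245.4, 175.7]), array([275.9, 180.4])] [array([256.1, 213.5]), array([256.1, 350.3])] [ 0.537 -0.065  0.061]
20 [array([244.1, 176.4]), array([272.6, 181.9])] [array([256.1, 219.5]), array([256.1, 332.1])] [ 0.538 -0.059  0.037]
30 [array([242.1, 177. ]), array([268. , 182.9])] [array([256.1, 227.1]), array([256.1, 313.8])] [ 0.539 -0.048  0.014]
40 [array([239.4, 177.4]), array([262.1, 183.6])] [array([256.1, 236.2]), array([256.1, 295.8])] [ 0.541 -0.034 -0.006]
```

Emit:
arm_command(xyz=[[0,0,0],[0,0,0],[0,0,0.001],[0,0,0.001],[0,0,0.001],[0,0,0.001],[0,0,0.001],[0,0,0.001],[0,0,0],[0,0,0]], roll=[0,0,0,0,0,0,0,0,0,0], gripper=0.0173)

```text
time: 13.2
eef_pos: [0.5577, 0.0748, 0.0949]
tool_rot: [0.758, 0.652, -0.001, 0.001]
force: [-3.6, -5.2, 9.2]
grip_width: 0.0174
```

```bash
python3 - <<'E'
from h import *
st()
save('wrist','w9')
save('top','t9',(180,100,340,220),5)
for th in (0,10,20,30,40):
    e,s,t=probe_pts(th,.069,.0146); print(th,[proj('top',x).round(1) for x in (s,t)],[proj('wrist',x).round(1) for x in (e,s)], t.round(3))
E
```

```text
t 13.2 pos [0.5577 0.0748 0.0949] x [ 0.149  0.989 -0.002] z [-0.001 -0.002 -1.   ] F [-3.6 -5.2  9.2] w 0.0174 q [-0.53  0.64  0.42  1.89 -0.39  0.69 -0.02]
0 [array([245.9, 175.3]), array([277.3, 179.1])] [array([256.1, 209.3]), array([256.1, 368.3])] [ 0.536 -0.068  0.08 ]
10 [array([245.5, 176.2]), array([275.8, 180.9])] [array([256.1, 213.5]), array([256.1, 350.3])] [ 0.537 -0.065  0.055]
20 [array([244.2, 176.9]), array([272.6, 182.3])] [array([256.1, 219.4]), array([256.1, 332. ])] [ 0.538 -0.059  0.031]
30 [array([242.2, 177.5]), array([267.9, 183.3])] [array([256.1, 227.1]), array([256.1, 313.8])] [ 0.539 -0.048  0.008]
40 [array([239.5, 177.9]), array([262.1, 184. ])] [array([256.1, 236.2]), array([256.1, 295.7])] [ 0.541 -0.034 -0.012]
```

View pics/w9.png

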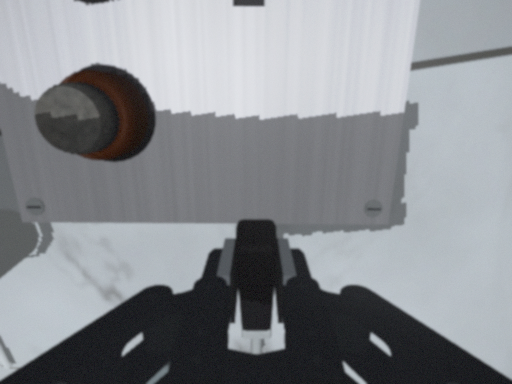

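View pics/t9.png

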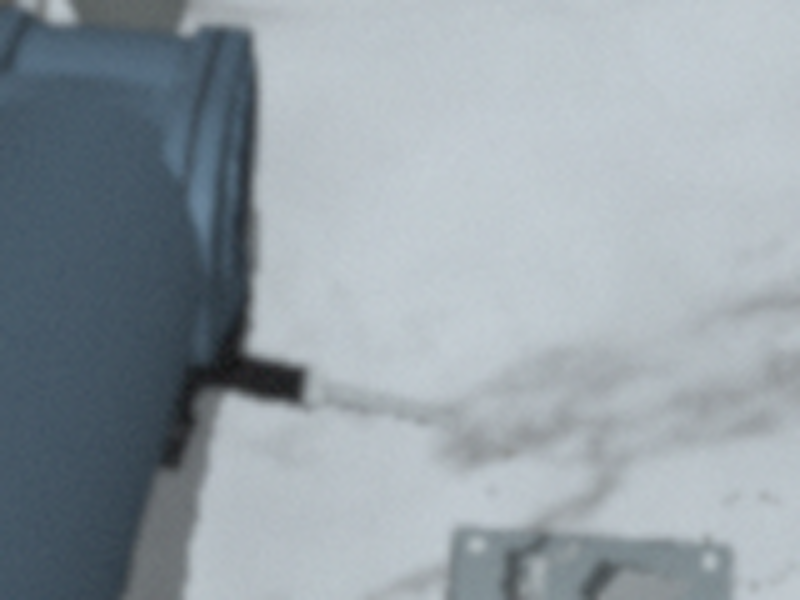

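Emit:
arm_command(xyz=[[0,0,0.001],[0.001,0,0.0005],[0.001,0,0],[0.001,0,0],[0.0005,0,0],[0,0,0],[0,0,0],[0,0,0],[0,0,-0.01],[0,0,-0.015]], roll=[0,0,0,0,0,0,0,0,0,0])

```text
time: 14.3
eef_pos: [0.558, 0.0809, 0.1178]
tool_rot: [0.758, 0.653, -0.001, -0.0]
force: [0.1, 0.2, -0.7]
grip_width: 0.0173
```

```bash
python3 - <<'E'
from h import *
st()
save('wrist','w10')
save('top','t10',(180,100,340,220),5)
for th in (10,20,30,40):
    e,s,t=probe_pts(th,.069,.0146); print(th,[proj('top',x).round(1) for x in (s,t)],[proj('wrist',x).round(1) for x in (e,s)], t.round(3))
E
```

```text
t 14.3 pos [0.558  0.0809 0.1178] x [ 0.148  0.989 -0.001] z [-0.001 -0.    -1.   ] F [ 0.1  0.2 -0.7] w 0.0173 q [-0.55  0.61  0.44  1.88 -0.37  0.73 -0.05]
10 [array([242.4, 173.1]), array([273.5, 177.9])] [array([256. , 213.5]), array([255.9, 350.8])] [ 0.539 -0.058  0.08 ]
20 [array([241.2, 173.9]), array([270.2, 179.4])] [array([256. , 219.4]), array([255.8, 332.5])] [ 0.54  -0.052  0.056]
30 [array([239.1, 174.5]), array([265.5, 180.6])] [array([256., 227.]), array([255.8, 314.3])] [ 0.542 -0.042  0.033]
40 [array([236.4, 175. ]), array([259.6, 181.3])] [array([256.1, 236.1]), array([255.7, 296.2])] [ 0.544 -0.027  0.013]
```

View pics/w10.png

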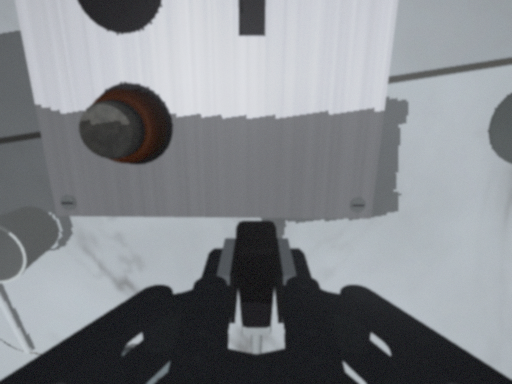

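View pics/t10.png

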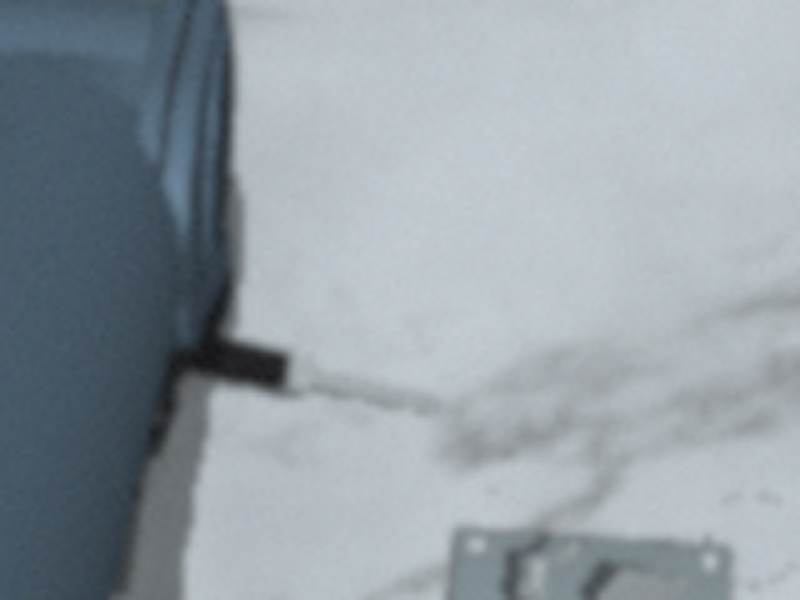

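```bash
python3 - <<'E'
from h import *
plan((.445,-.17,.26),85.5,10)
E
```

```text
10 rows dist/row 0.0266 0.031029824363022103 da 3.9328977598026995
xyz [[-0.0266, -0.0077, -0.014], [-0.0265, -0.0079, -0.014], [-0.0265, -0.0081, -0.014], [-0.0264, -0.0083, -0.014], [-0.0264, -0.0084, -0.014], [-0.0263, -0.0086, -0.014], [-0.0263, -0.0088, -0.014], [-0.0262, -0.009, -0.014], [-0.0261, -0.0092, -0.014], [-0.0261, -0.0093, -0.014]] 
roll [-0.4, -0.4, -0.4, -0.4, -0.4, -0.4, -0.4, -0.4, -0.4, -0.3]
end [ 0.445 -0.17   0.26 ] 85.5
```

Emit:
arm_command(xyz=[[-0.0265,-0.008,-0.028],[-0.0265,-0.008,-0.028],[-0.0265,-0.008,-0.024],[-0.0265,-0.0085,-0.016],[-0.0265,-0.0085,-0.012],[-0.0265,-0.0085,-0.01],[-0.026,-0.009,-0.01],[-0.026,-0.009,-0.006],[-0.026,-0.009,-0.004],[-0.026,-0.009,-0.004]], roll=[-0.4,-0.4,-0.4,-0.4,-0.4,-0.4,-0.4,-0.4,-0.4,-0.3])

```text
time: 15.4
eef_pos: [0.4427, -0.1707, 0.2603]
tool_rot: [0.734, 0.679, 0.001, 0.0]
force: [0.6, 0.7, -0.7]
grip_width: 0.0174
```

```bash
python3 - <<'E'
from h import *
st()
save('wrist','w11')
im=cv2.imread('pics/w11.png'); cv2.imwrite('pics/w11b.png',cv2.resize(im[100:280,150:390],None,fx=3.3,fy=3.3,interpolation=cv2.INTER_CUBIC))
for l in ['cradle_stop','cradle','probe_rest','probe_shoulder','probe_tip']:
    r=nets.landmark_of('wrist',l); print(l,[(np.round(a['at'],1),round(a['score'],2)) for a in r[:2]])
E
```

```text
t 15.4 pos [ 0.4427 -0.1707  0.2603] x [0.078 0.997 0.   ] z [ 0.001  0.    -1.   ] F [ 0.6  0.7 -0.7] w 0.0174 q [-0.25  0.25  0.62  2.01 -0.18  0.94  0.38]
cradle_stop [(array([250.5, 129. ]), 0.7)]
cradle [(array([249.4, 170.4]), 0.93)]
probe_rest [(array([250.7, 119.6]), 0.57)]
probe_shoulder [(array([255., 322.]), 0.95), (array([249.1, 129.3]), 0.3)]
probe_tip [(array([255.4, 358.9]), 0.63), (array([249., 168.]), 0.63)]
```

View pics/w11.png

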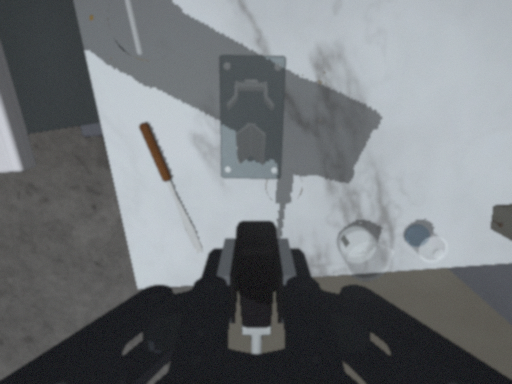

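View pics/w11b.png

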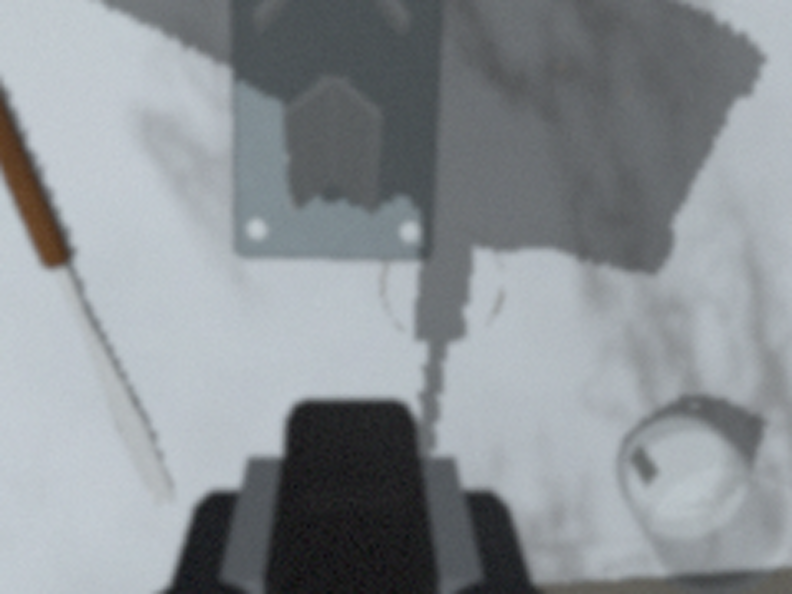

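```bash
python3 - <<'E'
from h import *
P=np.array([at_z('wrist',p,.012) for p in [(219,55.5),(285.5,57),(283,179),(221,177)]]); print(P.round(4)); c=P.mean(0)
d=(P[0]+P[1]-P[2]-P[3])[:2]; print('centre',c.round(4),'ang',np.degrees(np.arctan2(d[1],d[0])),np.linalg.norm(d)/2,np.linalg.norm((P[1]+P[2]-P[0]-P[3])[:2])/2)
print('stop',tri([('top',(300.5,220.9)),('side',(308.9,200.7)),('wrist',(250.5,129))]).round(4),tri([('top',(300.5,220.9)),('wrist',(250.5,129))]).round(4))
print('cradle',tri([('top',(317.2,225)),('side',(317.7,208.4)),('wrist',(249.4,170.4))]).round(4),tri([('top',(317.2,225)),('wrist',(249.4,170.4))]).round(4))
# centre plane check: point col 250.7 row 123 / 93 at various z ; offset from plate line
ang=np.radians(85.5); u=np.array([np.cos(ang),np.sin(ang)]); n=np.array([u[1],-u[0]])
for p in [(250.8,123),(251,132),(250.7,95),(250.7,82)]:
  for z in (.05,.07,.09):
    q=at_z('wrist',p,z)[:2]-c[:2]; print(p,z,'along',(q@u).round(4),'lat',(q@n).round(4))
s=env.state(); q=s['eef_pos'][:2]-c[:2]; print('tcp along',q@u,q@n)
E
```

```text
[[ 0.4123 -0.046   0.012 ]
 [ 0.4847 -0.0532  0.012 ]
 [ 0.4748 -0.1904  0.012 ]
 [ 0.3994 -0.182   0.012 ]]
centre [ 0.4428 -0.1179  0.012 ] ang 85.2116805675148 0.13712599917846272 0.07431960022935039
stop [ 0.4374 -0.1228  0.0637] [ 0.4406 -0.1256  0.0232]
cradle [ 0.433  -0.1684  0.0276] [ 0.4325 -0.1703  0.02  ]
(250.8, 123) 0.05 along 0.0001 lat -0.0009
(250.8, 123) 0.07 along 0.0016 lat -0.0006
(250.8, 123) 0.09 along 0.0031 lat -0.0003
(251, 132) 0.05 along -0.0091 lat -0.0008
(251, 132) 0.07 along -0.0071 lat -0.0005
(251, 132) 0.09 along -0.005 lat -0.0001
(250.7, 95) 0.05 along 0.0279 lat -0.0009
(250.7, 95) 0.07 along 0.0278 lat -0.0006
(250.7, 95) 0.09 along 0.0276 lat -0.0003
(250.7, 82) 0.05 along 0.0403 lat -0.0009
(250.7, 82) 0.07 along 0.0395 lat -0.0006
(250.7, 82) 0.09 along 0.0386 lat -0.0002
tcp along -0.05086005254002667 0.0045364946806736375
```

```bash
python3 - <<'E'
from h import *
c=np.array([.4417,-.1181]); ang=np.radians(85.3); u=np.array([np.cos(ang),np.sin(ang)]); n=np.array([u[1],-u[0]])
def C(x,y,z,H,a0=-.0025):
    dy=y-.073; al=a0+(dy-z)*.7071; h=H+(dy+z)*.7071
    p=c+al*u+x*n; return np.array([p[0],p[1],h])
src=cv2.imread('pics/side0.png'); crop=cv2.resize(src[150:250,250:350],None,fx=6,fy=6,interpolation=cv2.INTER_CUBIC)
outs=[]
for H in (.060,.068,.076):
    im=crop.copy()
    def P(p): q=proj('side',p); return tuple(int(round((q[i]+.5-o)*6)) for i,o in ((0,250),(1,150)))
    def poly(pts,col): 
        pp=np.array([P(C(*a,H)) for a in pts]); cv2.polylines(im,[pp],True,col,1)
    w=.0137
    poly([(-w,.073,.008),(0,.073,-.0057),(w,.073,.008),(w,.020,.008),(0,.02,-.0057),(-w,.02,.008)],(0,0,255))
    poly([(-.011,.112,-.009),(-.011,.112,.014),(.011,.112,.014),(.011,.112,-.009)],(0,255,0))
    outs.append(im)
cv2.imwrite('pics/ov1.png',np.hstack([cv2.resize(o,(400,400)) for o in outs[:2]])); cv2.imwrite('pics/ov2.png',outs[2])
for H in (.06,.068,.076): print(H,proj('side',C(0,.073,0,H)),proj('top',C(0,.073,0,H)))
E
```

```text
0.06 [304.82089478 201.9882369 ] [300.51101573 219.34407886]
0.068 [304.95442729 199.00758406] [300.90941605 219.04796363]
0.076 [305.0887887  196.00842898] [301.31409574 218.74718119]
```

View pics/ov1.png

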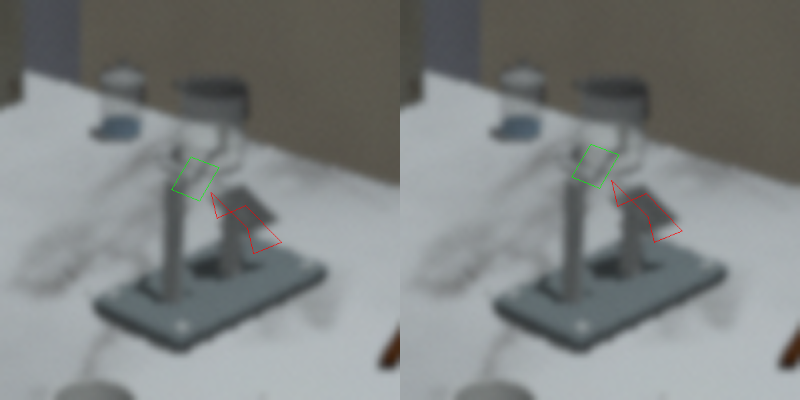

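View pics/ov2.png

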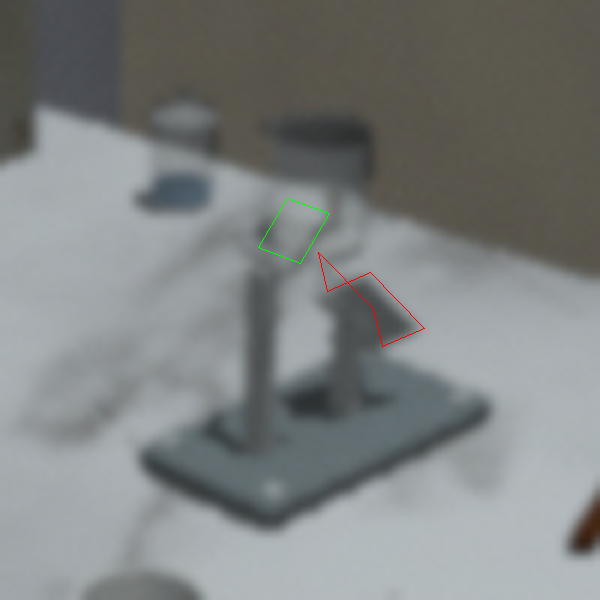

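```bash
python3 - <<'E'
from h import *
plan((.4469,-.0617,.145),85.3,10)
E
```

```text
10 rows dist/row 0.0115 0.015715915499900094 da -0.23515498709673466
xyz [[0.0107, -0.0005, 0.0115], [0.0107, -0.0005, 0.0115], [0.0107, -0.0005, 0.0115], [0.0107, -0.0005, 0.0115], [0.0107, -0.0005, 0.0114], [0.0107, -0.0005, 0.0115], [0.0108, -0.0005, 0.0114], [0.0107, -0.0005, 0.0115], [0.0108, -0.0004, 0.0114], [0.0107, -0.0005, 0.0115]] 
roll [0.0, 0.0, 0.0, 0.0, 0.0, 0.0, 0.1, 0.0, 0.1, 0.0]
end [ 0.4469 -0.0617  0.145 ] 85.3
```

Emit:
arm_command(xyz=[[0.02,-0.0005,0],[0.022,-0.0005,0],[0.022,-0.0005,0.005],[0.02,-0.0005,0.015],[0.015,-0.0005,0.02],[0.008,-0.0005,0.02],[0,-0.0005,0.02],[0,-0.0005,0.018],[0,-0.0005,0.012],[0,-0.0005,0.005]], roll=[0,0,0,0,0,0,0.1,0,0.1,0])

```text
time: 16.7
eef_pos: [0.4459, -0.0623, 0.1437]
tool_rot: [0.735, 0.678, -0.001, -0.001]
force: [0.1, 0.7, -1.4]
grip_width: 0.0174
```

```bash
python3 - <<'E'
from h import *
st()
save('side','s12',(240,130,360,230),6)
save('wrist','w12')
save('top','t12',(240,170,360,260),6)
E
```

```text
t 16.7 pos [ 0.4459 -0.0623  0.1437] x [ 0.082  0.997 -0.   ] z [-0.002  0.    -1.   ] F [ 0.1  0.7 -1.4] w 0.0174 q [-0.36  0.4   0.48  2.15 -0.31  0.65  0.26]
```

View pics/s12.png

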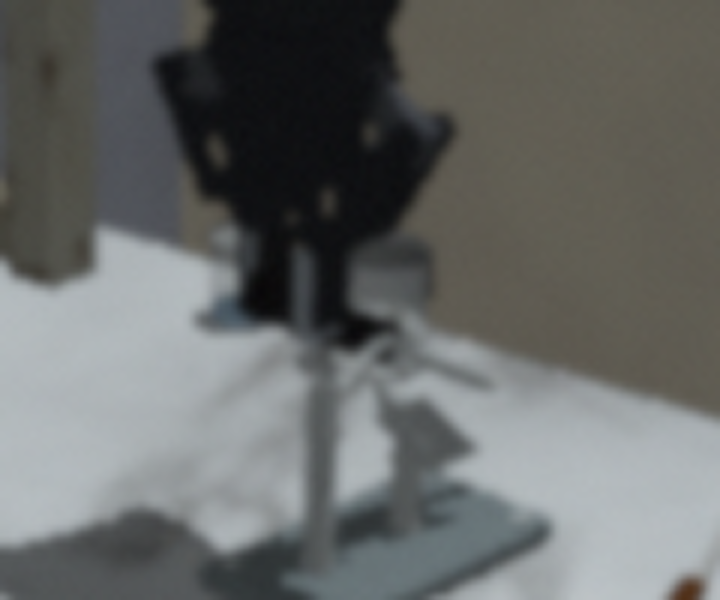

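View pics/t12.png

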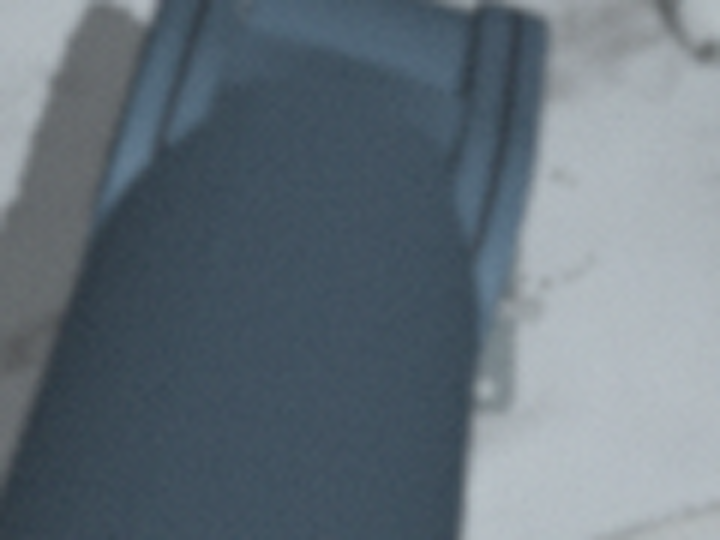

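View pics/w12.png

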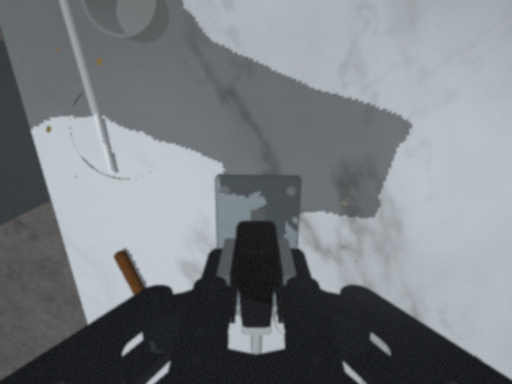

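```bash
python3 - <<'E'
from h import *
s=env.state(); e=R.from_quat(s['tool_rot']).as_matrix()
for p in [(215.5,175.5),(300.5,176),(215.5,230),(300,230)]:
    q=at_z('wrist',p,.012); print(p,q.round(4),((q-s['eef_pos'])@e).round(4))
im=cv2.imread('pics/w12.png'); cv2.imwrite('pics/w12b.png',cv2.resize(im[160:360,190:330],None,fx=4,fy=4,interpolation=cv2.INTER_CUBIC)[:600])
for th in (20,25,30):
    a,b,t=probe_pts(th,.069,.0146); print(th,[proj('side',x).round(1) for x in (b,t)],[proj('wrist',x).round(1) for x in (a,b)])
E
```

```text
(215.5, 175.5) [ 0.4137 -0.0467  0.012 ] [ 0.0134 -0.0343  0.133 ]
(300.5, 176) [ 0.4852 -0.0531  0.012 ] [0.013  0.0375 0.133 ]
(215.5, 230) [ 0.4076 -0.0963  0.012 ] [-0.0365 -0.0362  0.133 ]
(300, 230) [ 0.4827 -0.1026  0.012 ] [-0.0365  0.0392  0.133 ]
20 [array([307.4, 183.4]), array([325.2, 185.1])] [array([256. , 219.5]), array([256. , 332.3])]
25 [array([306.7, 185.8]), array([323.8, 189.9])] [array([256. , 223.1]), array([256. , 323.2])]
30 [array([305.8, 188.2]), array([322.1, 194.6])] [array([256. , 227.1]), array([256. , 314.1])]
```

Emit:
arm_command(xyz=[[-0.0005,0.001,0.004],[0,0,0.004],[0,0,0.003],[0,0,0.001],[0,0,0.001],[0,0,0.001],[0,0,0.001],[0,0,0.001],[0,0,0],[0,0,0]], roll=[0,0,0,0,0,0,0,0,0,0])

```text
time: 17.85
eef_pos: [0.4487, -0.0631, 0.13]
tool_rot: [0.736, 0.677, 0.001, 0.0]
force: [-2.4, 2.4, 15.5]
grip_width: 0.017
```

```bash
python3 - <<'E'
from h import *
st()
save('side','s13',(240,130,360,230),6)
E
```

```text
t 17.85 pos [ 0.4487 -0.0631  0.13  ] x [0.083 0.997 0.001] z [ 0.003  0.001 -1.   ] F [-2.4  2.4 15.5] w 0.017 q [-0.34  0.43  0.46  2.16 -0.33  0.62  0.28]
```

View pics/s13.png

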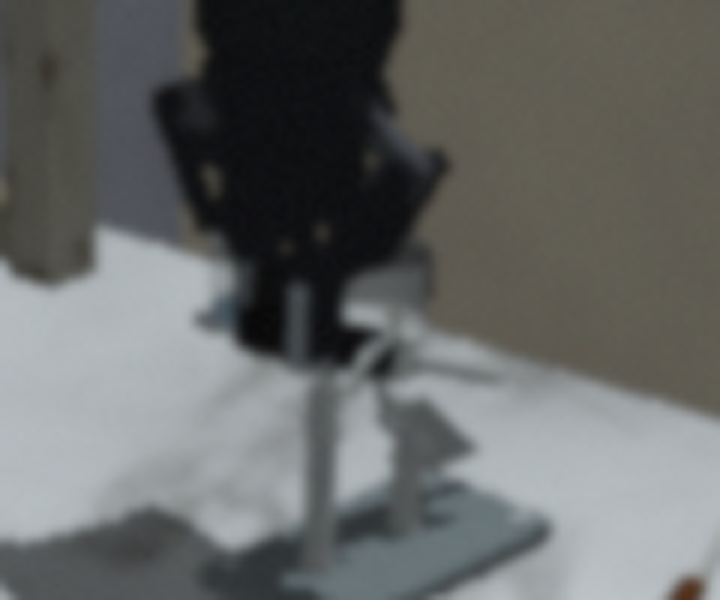

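Emit:
arm_command(xyz=[[0,0,-0.002],[0,0,-0.001],[0,0,0],[0,0,0],[0,0,0],[0,0,0],[0,0,0],[0,0,0],[0,0,0],[0,0,0]], roll=[0,0,0,0,0,0,0,0,0,0], gripper=0.0176)

```text
time: 18.9
eef_pos: [0.4473, -0.0636, 0.1318]
tool_rot: [0.736, 0.677, 0.0, 0.0]
force: [0.2, -0.6, -1.5]
grip_width: 0.0179
```

```bash
python3 - <<'E'
from h import *
st()
save('side','s14',(240,130,360,230),6)
save('wrist','w14',(190,160,330,360),3)
for th in (20,25,30,40):
    a,b,t=probe_pts(th,.069,.0146); print(th,[proj('side',x).round(1) for x in (b,t)],[proj('wrist',x).round(1) for x in (a,b)])
E
```

```text
t 18.9 pos [ 0.4473 -0.0636  0.1318] x [0.083 0.997 0.   ] z [ 0. -0. -1.] F [ 0.2 -0.6 -1.5] w 0.0179 q [-0.34  0.43  0.47  2.16 -0.33  0.62  0.28]
20 [array([307.1, 188.3]), array([324.9, 189.8])] [array([256. , 219.4]), array([256. , 332.3])]
25 [array([306.4, 190.7]), array([323.4, 194.5])] [array([256., 223.]), array([256. , 323.2])]
30 [array([305.5, 193. ]), array([321.7, 199.2])] [array([256. , 227.1]), array([256. , 314.1])]
40 [array([303.5, 197.6]), array([317.6, 208.2])] [array([256. , 236.1]), array([256., 296.])]
```

View pics/s14.png

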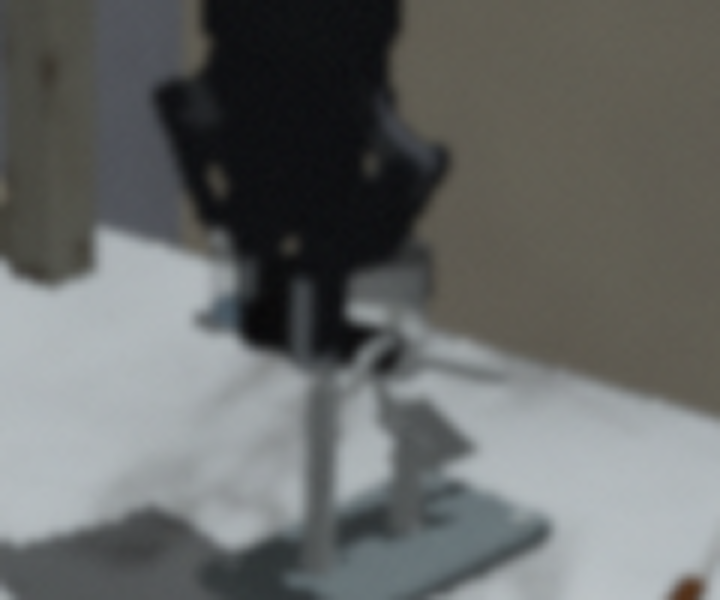

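View pics/w14.png

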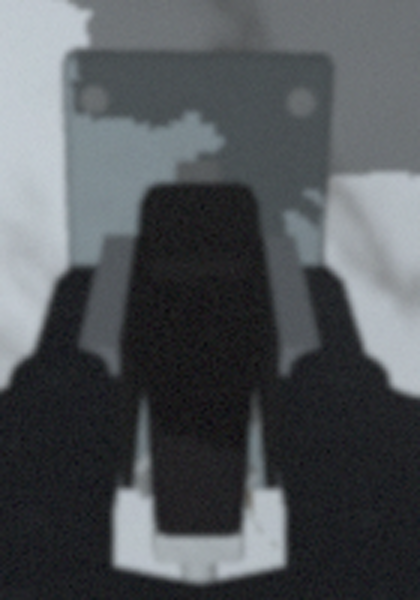

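Emit:
arm_command(xyz=[[0,0,0.001],[0,0,0.0005],[0,0,0],[0,0,0],[0,0,0],[0,0,0],[0,0,0],[0,0,0],[0,0,0],[0,0,0]], roll=[0,0,0,0,0,0,0,0,0,0], gripper=0.0179)

```text
time: 20.0
eef_pos: [0.4475, -0.0636, 0.1304]
tool_rot: [0.736, 0.677, 0.0, 0.0]
force: [0.8, 1.7, 4.8]
grip_width: 0.018
```

```bash
python3 - <<'E'
from h import *
st()
save('side','s15',(240,130,360,230),6)
save('wrist','w15',(190,160,330,360),3)
E
```

```text
t 20.0 pos [ 0.4475 -0.0636  0.1304] x [0.083 0.997 0.   ] z [ 0. -0. -1.] F [0.8 1.7 4.8] w 0.018 q [-0.34  0.43  0.47  2.16 -0.33  0.62  0.28]
```

View pics/s15.png

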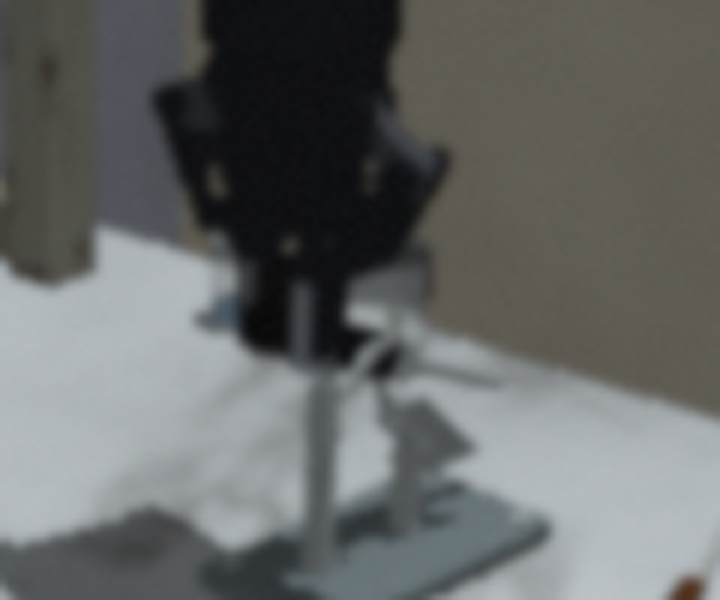

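View pics/w15.png

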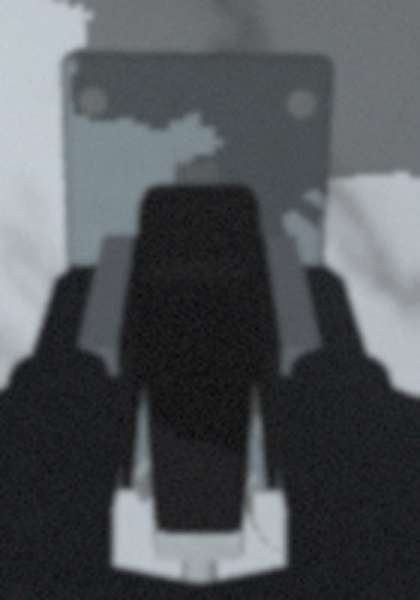

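Emit:
arm_command(xyz=[[0,0,0],[0,0,0],[0,0,0],[0,0,0],[0,0,0],[0,0,0],[0,0,0],[0,0,0],[0,0,0],[0,0,0]], roll=[0,0,0,0,0,0,0,0,0,0], gripper=0.0181)

```text
time: 21.1
eef_pos: [0.4472, -0.0636, 0.1302]
tool_rot: [0.736, 0.677, -0.0, -0.0]
force: [0.5, -1.1, -0.7]
grip_width: 0.0179
```

```bash
python3 - <<'E'
from h import *
st()
save('side','s16',(240,130,360,230),6)
save('wrist','w16',(190,160,330,360),3)
E
```

```text
t 21.1 pos [ 0.4472 -0.0636  0.1302] x [ 0.083  0.997 -0.   ] z [-0.  0. -1.] F [ 0.5 -1.1 -0.7] w 0.0179 q [-0.34  0.43  0.47  2.16 -0.33  0.62  0.28]
```

View pics/s16.png

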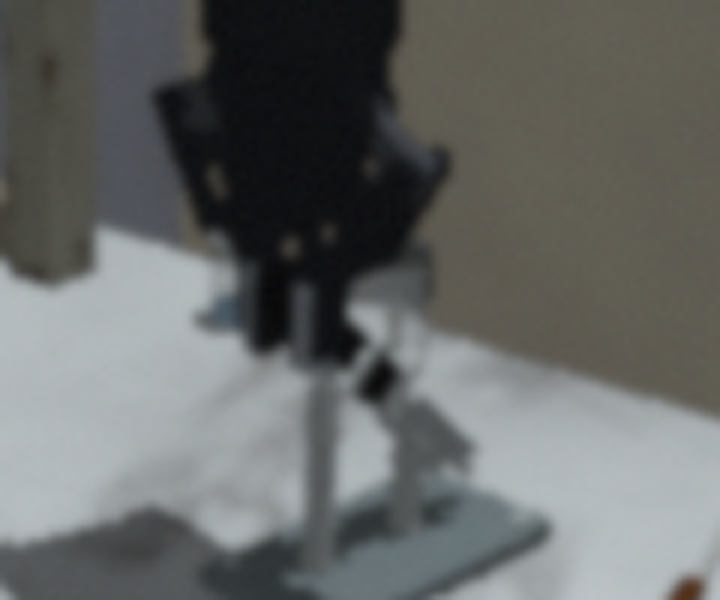

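View pics/w16.png

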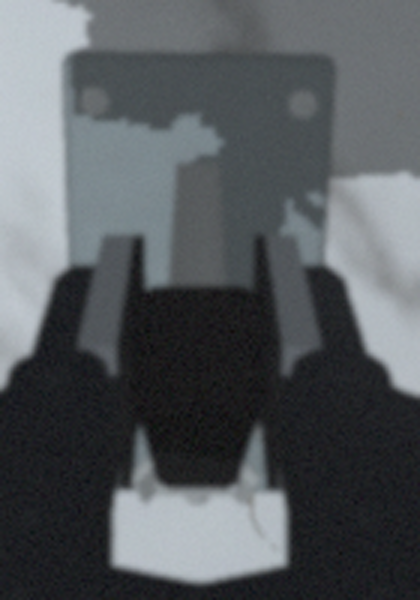

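Emit:
arm_command(xyz=[[0,0,0],[0,0,0],[0,0,0],[0,0,0],[0,0,-0.01],[0,0,-0.015],[0,0,-0.01],[0,0,0],[0,0,0],[0,0,0]], roll=[0,0,0,0,0,0,0,0,0,0], gripper=0.045)

```text
time: 22.2
eef_pos: [0.447, -0.0635, 0.165]
tool_rot: [0.736, 0.677, -0.0, -0.0]
force: [-0.3, 0.1, -0.4]
grip_width: 0.0447
```

```bash
python3 - <<'E'
from h import *
st()
save('side','s17',(240,130,360,230),6)
save('wrist','w17',(190,160,330,360),3)
for l in ['probe_handle','probe_shoulder','probe_tip']:
    r=nets.landmark_of('side',l); print(l,[(np.round(a['at'],1),round(a['score'],2)) for a in r[:2]])
c=np.array([.4428,-.1179]); ang=np.radians(85.3); u=np.array([np.cos(ang),np.sin(ang)])
for H in (.064,.067,.07):
  for nm,y in (('end',.168),('shoulder',.073)):
    a=-.0025+(y-.073)*.7071; p=np.r_[c+a*u,H+(y-.073)*.7071]; print(H,nm,p.round(4),proj('side',p).round(1),proj('wrist',p).round(1))
E
```

```text
t 22.2 pos [ 0.447  -0.0635  0.165 ] x [ 0.083  0.997 -0.   ] z [-0.001  0.    -1.   ] F [-0.3  0.1 -0.4] w 0.0447 q [-0.38  0.37  0.51  2.14 -0.27  0.7   0.23]
probe_handle [(array([295.1, 187.4]), 0.5)]
probe_shoulder [(array([303.4, 194.8]), 0.82)]
probe_tip []
0.064 end [ 0.4481 -0.0534  0.1312] [286.3 182.5] [256.3 224.5]
0.064 shoulder [ 0.4426 -0.1204  0.064 ] [304.5 200.4] [256.4 268.9]
0.067 end [ 0.4481 -0.0534  0.1342] [286.3 181.3] [256.3 226.6]
0.067 shoulder [ 0.4426 -0.1204  0.067 ] [304.5 199.3] [256.4 270.9]
0.07 end [ 0.4481 -0.0534  0.1372] [286.3 180. ] [256.3 228.9]
0.07 shoulder [ 0.4426 -0.1204  0.07  ] [304.6 198.2] [256.4 272.9]
```

View pics/s17.png

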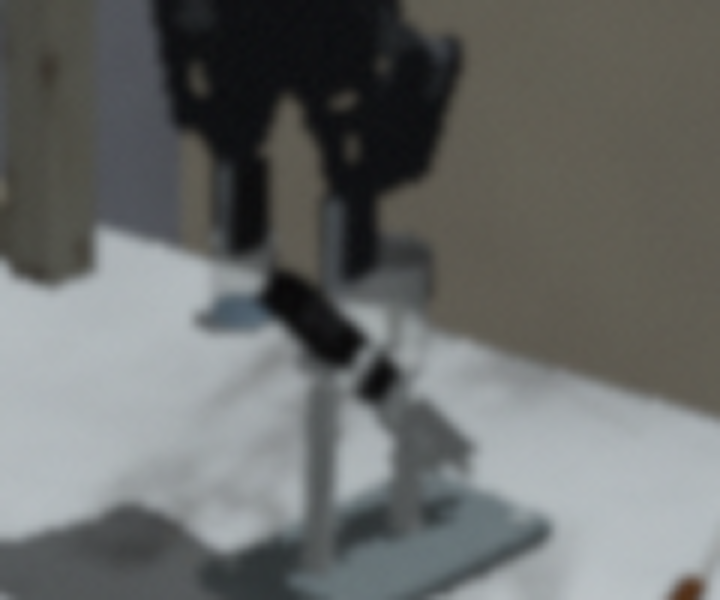

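View pics/w17.png

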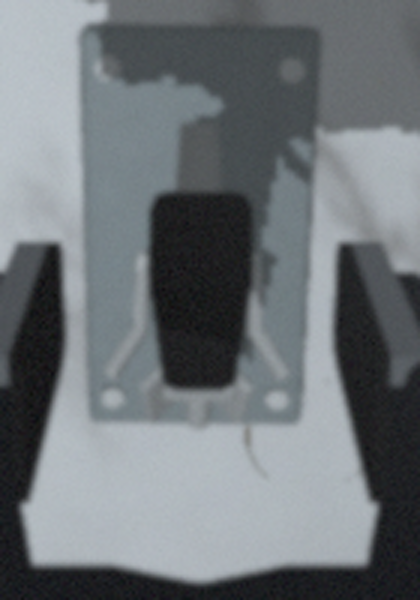

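```bash
python3 - <<'E'
from h import *
c=np.array([.4428,-.1179]); ang=np.radians(85.3); u=np.array([np.cos(ang),np.sin(ang)])
def C(y,z,H,a0): 
    a=a0+(y-.073-z)*.7071; return np.r_[c+a*u,H+(y-.073+z)*.7071]
for H in (.064,.068,.072):
  for a0 in (-.0055,-.0025,.0005):
    print(H,a0,'end low/up',proj('wrist',C(.168,-.009,H,a0))[1].round(1),proj('wrist',C(.168,.009,H,a0))[1].round(1),'sh up',proj('wrist',C(.073,.009,H,a0))[1].round(1),'side end',proj('side',C(.168,0,H,a0)).round(1),'sh',proj('side',C(.073,0,H,a0)).round(1))
E
```

```text
0.064 -0.0055 end low/up 214.5 245.3 sh up 283.4 side end [287.2 182.1] sh [305.3 200. ]
0.064 -0.0025 end low/up 209.5 240.2 sh up 280.1 side end [286.3 182.5] sh [304.5 200.4]
0.064 0.0005 end low/up 204.4 235.0 sh up 276.9 side end [285.4 182.8] sh [303.7 200.8]
0.068 -0.0055 end low/up 217.1 248.8 sh up 286.3 side end [287.2 180.5] sh [305.3 198.5]
0.068 -0.0025 end low/up 212.0 243.6 sh up 283.0 side end [286.3 180.8] sh [304.5 198.9]
0.068 0.0005 end low/up 206.8 238.3 sh up 279.6 side end [285.4 181.2] sh [303.7 199.3]
0.072 -0.0055 end low/up 219.8 252.4 sh up 289.2 side end [287.2 178.9] sh [305.4 197. ]
0.072 -0.0025 end low/up 214.6 247.1 sh up 285.9 side end [286.3 179.2] sh [304.6 197.4]
0.072 0.0005 end low/up 209.3 241.7 sh up 282.5 side end [285.4 179.6] sh [303.8 197.8]
```

Emit:
arm_command(xyz=[[-0.004,0,0],[-0.004,0,0.003],[0,0,0.006],[0,0,0.006],[0,0,0.006],[0,0,0.005],[0,0,0.003],[0,0,0],[0,0,0],[0,0,0]], roll=[0,0,0,0,0,0,0,0,0,0])

```text
time: 23.45
eef_pos: [0.4469, -0.0716, 0.1365]
tool_rot: [0.736, 0.677, 0.0, 0.0]
force: [-0.2, 0.6, 0.3]
grip_width: 0.045
```

Emit:
arm_command(xyz=[[0,0,0],[0,0,0],[0,0,0],[0,0,0],[0,0,0],[0,0,0],[0,0,-0.01],[0,0,-0.015],[0,0,-0.015],[0,0,-0.02]], roll=[0,0,0,0,0,0,0,0,0,0], gripper=0.0)

```text
time: 24.45
eef_pos: [0.4461, -0.0716, 0.1968]
tool_rot: [0.736, 0.677, -0.001, -0.0]
force: [-0.1, 0.0, -1.1]
grip_width: 0.0177
```

```bash
python3 - <<'E'
from h import *
st()
save('side','s18',(220,110,360,230),5)
save('wrist','w18',(190,160,330,360),3)
E
```

```text
t 24.45 pos [ 0.4461 -0.0716  0.1968] x [ 0.083  0.997 -0.001] z [-0.001 -0.    -1.   ] F [-0.1  0.  -1.1] w 0.0177 q [-0.4   0.31  0.55  2.12 -0.23  0.77  0.2 ]
```

View pics/s18.png

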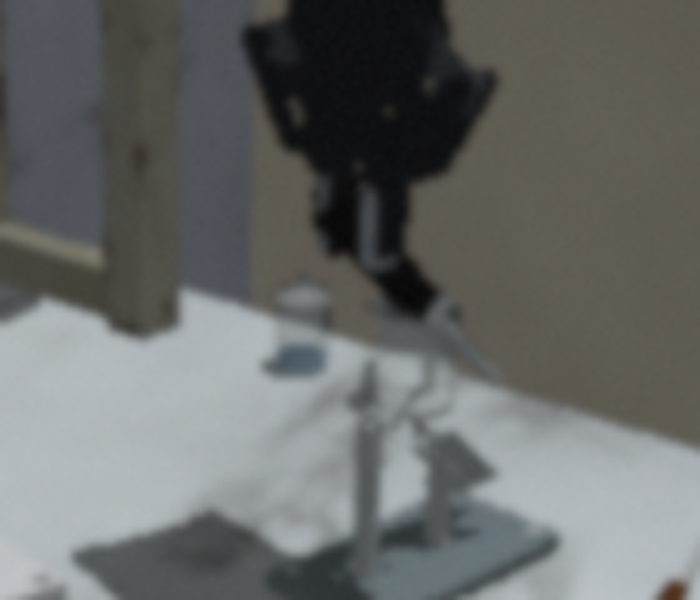

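View pics/w18.png

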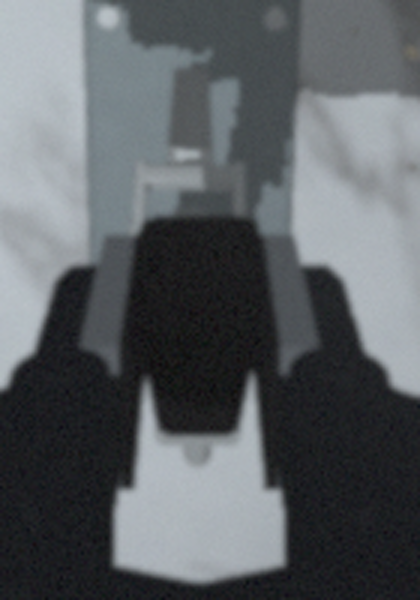

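```bash
python3 - <<'E'
from h import *
plan((.562,.11,.235),81.5,10)
E
```

```text
10 rows dist/row 0.0197 0.021783939037740625 da -3.7358139864711006
xyz [[0.0191, 0.0098, -0.0037], [0.0191, 0.0097, -0.0036], [0.0192, 0.0096, -0.0037], [0.0193, 0.0094, -0.0036], [0.0193, 0.0093, -0.0037], [0.0194, 0.0092, -0.0036], [0.0195, 0.009, -0.0037], [0.0195, 0.0089, -0.0036], [0.0195, 0.0088, -0.0037], [0.0197, 0.0087, -0.0036]] 
roll [0.4, 0.4, 0.4, 0.4, 0.4, 0.3, 0.4, 0.3, 0.4, 0.3]
end [0.562  0.1101 0.235 ] 81.5
```

Emit:
arm_command(xyz=[[0,0.005,-0.018],[0.015,0.011,-0.016],[0.022,0.0105,-0.004],[0.022,0.01,0],[0.022,0.0095,0],[0.022,0.0095,0],[0.022,0.0095,0],[0.022,0.009,0],[0.022,0.009,0],[0.0225,0.009,0]], roll=[0.4,0.4,0.4,0.4,0.4,0.3,0.4,0.3,0.4,0.3])

```text
time: 25.55
eef_pos: [0.5605, 0.1089, 0.2334]
tool_rot: [0.757, 0.653, -0.001, -0.0]
force: [-0.2, -0.6, -1.5]
grip_width: 0.0179
```

```bash
python3 - <<'E'
from h import *
st()
save('wrist','w19')
E
```

```text
t 25.55 pos [0.5605 0.1089 0.2334] x [ 0.147  0.989 -0.001] z [-0.001 -0.    -1.   ] F [-0.2 -0.6 -1.5] w 0.0179 q [-0.64  0.46  0.5   1.79 -0.26  0.96 -0.19]
```

View pics/w19.png

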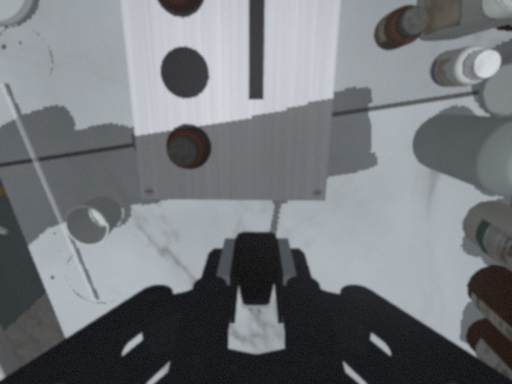

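```bash
python3 - <<'E'
from h import *
im=cv2.imread('pics/w19.png').mean(2)
s=env.state(); e=R.from_quat(s['tool_rot']).as_matrix()
pts=[]
for r in (5,20,40,60,80,92):
    row=im[r,235:280]; lo,hi=row.min(),np.median(np.r_[row[:8],row[-8:]]); th=(lo+hi)/2
    k=np.nonzero(row<th)[0]; a,b=k[0]+235,k[-1]+235
    q=at_z('wrist',((a+b)/2,r),.085); pts.append(q); print(r,a,b,q.round(4),((q-s['eef_pos'])@e).round(4))
col=im[85:110,256]; print(col.astype(int)); 
d=pts[0]-pts[-1]; print('ang',np.degrees(np.arctan2(d[1],d[0])))
for r in (98,99): print(at_z('wrist',(256,r),.085).round(4))
E
```

```text
5 249 263 [0.5829 0.2568 0.085 ] [ 1.441e-01 -1.000e-04  1.487e-01]
20 249 263 [0.5814 0.2466 0.085 ] [ 1.338e-01 -1.000e-04  1.487e-01]
40 249 263 [0.5794 0.2327 0.085 ] [ 1.197e-01 -1.000e-04  1.487e-01]
60 249 263 [0.5773 0.2182 0.085 ] [ 1.051e-01 -1.000e-04  1.486e-01]
80 249 262 [0.5747 0.2033 0.085 ] [ 0.0899 -0.0005  0.1486]
92 249 262 [0.5734 0.194  0.085 ] [ 0.0806 -0.0005  0.1486]
[ 64  63  61  65  62  63  65  65  63  65  66  62  70 106 155 192 205 207
 208 206 207 207 205 208 207]
ang 81.42772212975693
[0.5731 0.1893 0.085 ]
[0.573  0.1885 0.085 ]
```

Emit:
arm_command(xyz=[[0.021,0,0],[0.021,0,0],[0.021,0,0.001],[0.021,0,0.002],[0.021,0,0.002],[0.021,0,0.003],[0.021,0,0.003],[0.021,0,0.003],[0.016,0,0.003],[0.006,0,0.003]], roll=[0,0,0,0,0,0,0,0,0,0])

```text
time: 26.6
eef_pos: [0.5883, 0.2988, 0.2137]
tool_rot: [0.757, 0.654, 0.0, -0.0]
force: [-1.1, 0.6, -1.6]
grip_width: 0.0176
```

```bash
python3 - <<'E'
from h import *
st()
save('side','s20',(60,130,260,290),4)
save('top','t20',(80,100,240,220),5)
for th in (40,45,50):
    a,b,t=probe_pts(th,.075,.0095); print(th,[proj('side',x).round(1) for x in (b,t)],[proj('top',x).round(1) for x in (b,t)],t.round(4))
print(proj('side',(.5725,.1865,.085)))
E
```

```text
t 26.6 pos [0.5883 0.2988 0.2137] x [0.145 0.989 0.001] z [-0.     0.001 -1.   ] F [-1.1  0.6 -1.6] w 0.0176 q [-0.84  0.63  0.45  1.56 -0.3   1.02 -0.45]
40 [array([143.2, 197.7]), array([170.5, 211. ])] [array([139.5, 157. ]), array([169.3, 164.8])] [0.5714 0.1831 0.1075]
45 [array([141.5, 200.5]), array([167.3, 216.3])] [array([138.1, 157.3]), array([166.3, 165.2])] [0.5727 0.1918 0.0979]
50 [array([139.5, 203.2]), array([163.6, 221.4])] [array([136.5, 157.5]), array([163. , 165.5])] [0.5741 0.2014 0.089 ]
[169.8309056 220.8299921]
```

View pics/s20.png

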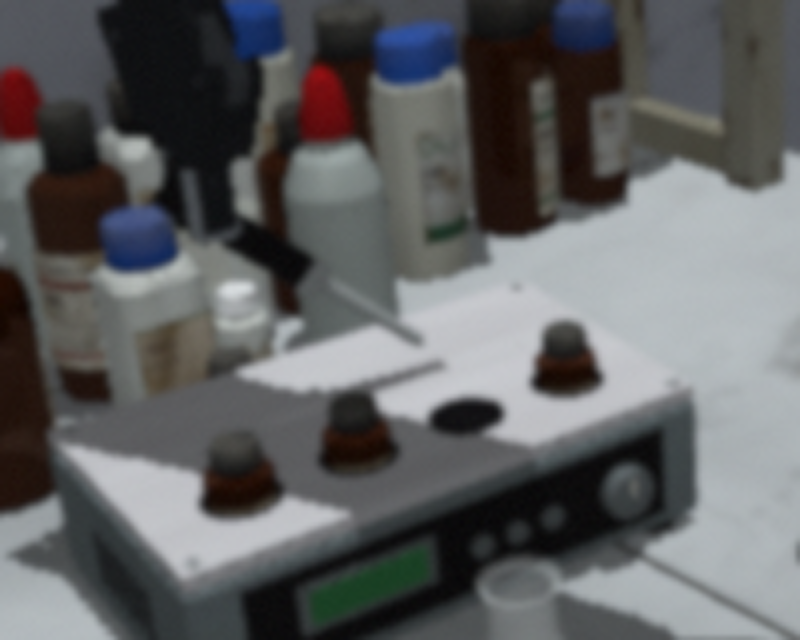

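View pics/t20.png

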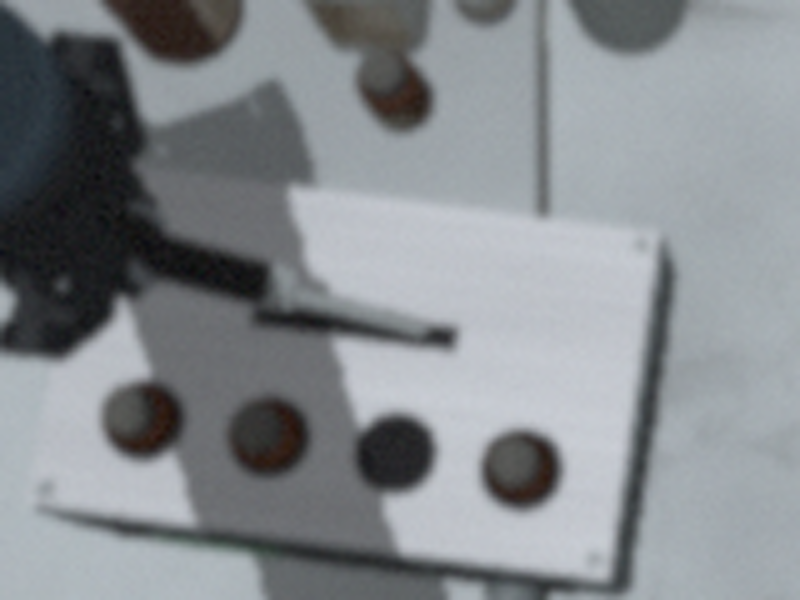

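Emit:
arm_command(xyz=[[0,0,0.006],[0,0,0.006],[0,0,0.005],[-0.003,0,0],[-0.003,0,0],[-0.003,0,0],[-0.0076,0,-0.0065],[-0.01,0,-0.0075],[-0.0108,0,-0.0065],[0,0,0]], roll=[0,0,0,0,0,0,0,0,0,0])

```text
time: 27.7
eef_pos: [0.5841, 0.2563, 0.2197]
tool_rot: [0.758, 0.652, 0.001, 0.001]
force: [0.3, -0.2, -1.3]
grip_width: 0.0177
```

```bash
python3 - <<'E'
from h import *
st()
save('side','s21',(60,130,260,290),4)
save('top','t21',(80,100,240,220),5)
for th in (45,50,55,60):
    a,b,t=probe_pts(th,.075,.0095); print(th,[proj('side',x).round(1) for x in (b,t)],[proj('top',x).round(1) for x in (b,t)],t.round(4))
E
```

```text
t 27.7 pos [0.5841 0.2563 0.2197] x [0.15  0.989 0.   ] z [ 0.002 -0.    -1.   ] F [ 0.3 -0.2 -1.3] w 0.0177 q [-0.8   0.58  0.46  1.62 -0.29  1.   -0.4 ]
45 [array([158.2, 193. ]), array([182.6, 208.9])] [array([154.7, 158.6]), array([182.2, 166.5])] [0.5675 0.1538 0.1028]
50 [array([156.3, 195.6]), array([179. , 213.9])] [array([153. , 158.8]), array([178.7, 166.8])] [0.569  0.1634 0.0939]
55 [array([154.2, 198.1]), array([175.1, 218.6])] [array([151.1, 158.9]), array([174.9, 167. ])] [0.5705 0.1736 0.086 ]
60 [array([152. , 200.4]), array([170.9, 223.1])] [array([149., 159.]), array([170.9, 167. ])] [0.5721 0.1846 0.0789]
```

View pics/s21.png

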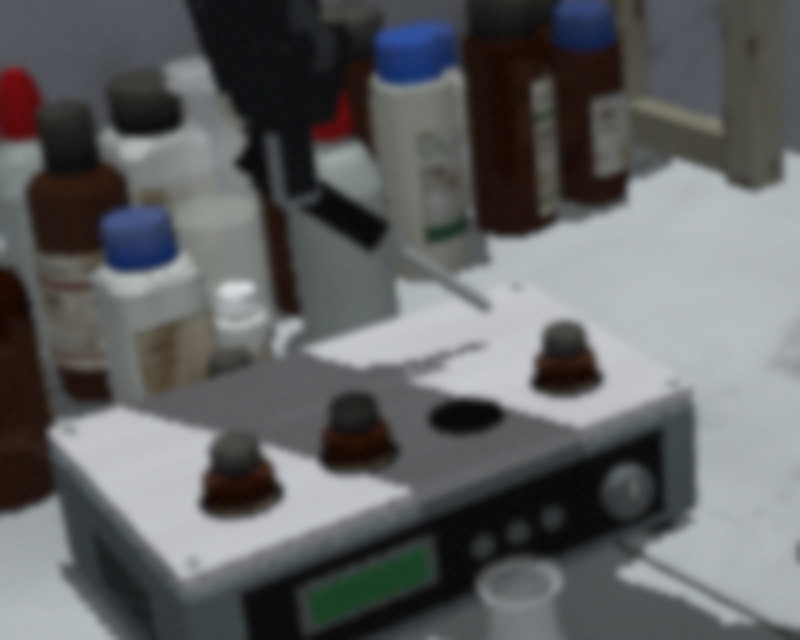

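View pics/t21.png

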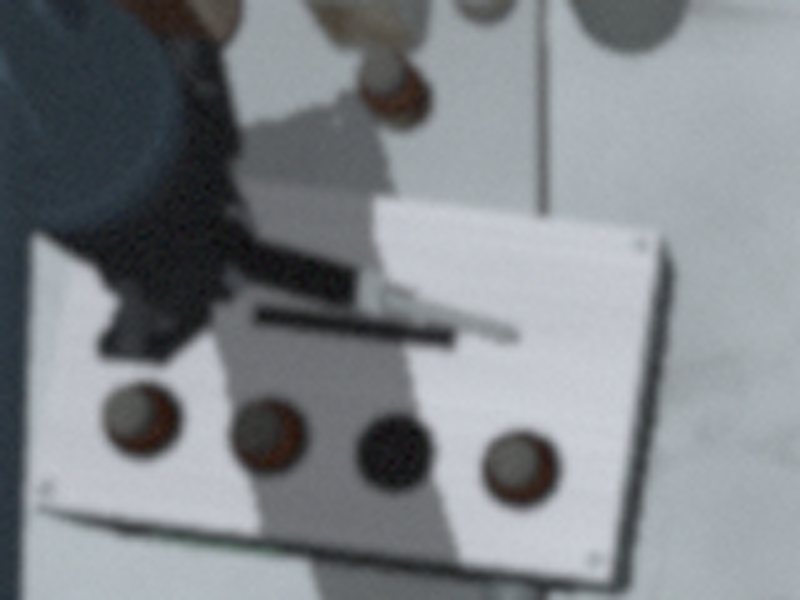

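```bash
python3 - <<'E'
from h import *
plan((.4558,.0396,.20),85.3,10)
E
```

```text
10 rows dist/row 0.0236 0.025466841186138494 da 3.8098290779123545
xyz [[-0.0236, -0.0094, 0.0018], [-0.0235, -0.0095, 0.0018], [-0.0234, -0.0097, 0.0018], [-0.0234, -0.0098, 0.0018], [-0.0233, -0.01, 0.0019], [-0.0232, -0.0102, 0.0018], [-0.0231, -0.0103, 0.0019], [-0.0231, -0.0105, 0.0018], [-0.023, -0.0106, 0.0019], [-0.0229, -0.0108, 0.0018]] 
roll [-0.4, -0.4, -0.4, -0.4, -0.4, -0.4, -0.4, -0.3, -0.4, -0.3]
end [0.4558 0.0396 0.2   ] 85.3
```

Emit:
arm_command(xyz=[[-0.0236,-0.0094,-0.015],[-0.0235,-0.0095,-0.005],[-0.0234,-0.0097,0],[-0.0234,-0.0098,0],[-0.0233,-0.01,0],[-0.0232,-0.0102,0.008],[-0.0231,-0.0103,0.01],[-0.0231,-0.0105,0.012],[-0.023,-0.0106,0.012],[-0.0229,-0.0108,0.012]], roll=[-0.4,-0.4,-0.4,-0.4,-0.4,-0.4,-0.4,-0.3,-0.4,-0.3])

```text
time: 28.8
eef_pos: [0.4554, 0.0396, 0.1834]
tool_rot: [0.735, 0.678, 0.0, 0.0]
force: [0.6, -0.4, -1.1]
grip_width: 0.0172
```

```bash
python3 - <<'E'
from h import *
st()
save('side','s22',(200,110,360,240),5)
save('top','t22',(220,160,360,270),5)
for th in (40,45,50):
    a,b,t=probe_pts(th,.075,.0095); print(th,[proj('side',x).round(1) for x in (b,t)],[proj('top',x).round(1) for x in (b,t)],t.round(4))
E
```

```text
t 28.8 pos [0.4554 0.0396 0.1834] x [0.08  0.997 0.   ] z [ 0.  0. -1.] F [ 0.6 -0.4 -1.1] w 0.0172 q [-0.6   0.34  0.5   2.11 -0.23  0.74 -0.03]
40 [array([277. , 189.6]), array([293.7, 201.4])] [array([258.7, 215. ]), array([282.8, 218.5])] [ 0.4432 -0.0774  0.0765]
45 [array([275.5, 192.1]), array([291. , 206.3])] [array([256.7, 215.1]), array([278.8, 218.6])] [ 0.4439 -0.0686  0.0668]
50 [array([274. , 194.5]), array([288.1, 210.9])] [array([254.5, 215.1]), array([274.5, 218.7])] [ 0.4448 -0.0589  0.058 ]
```

View pics/s22.png

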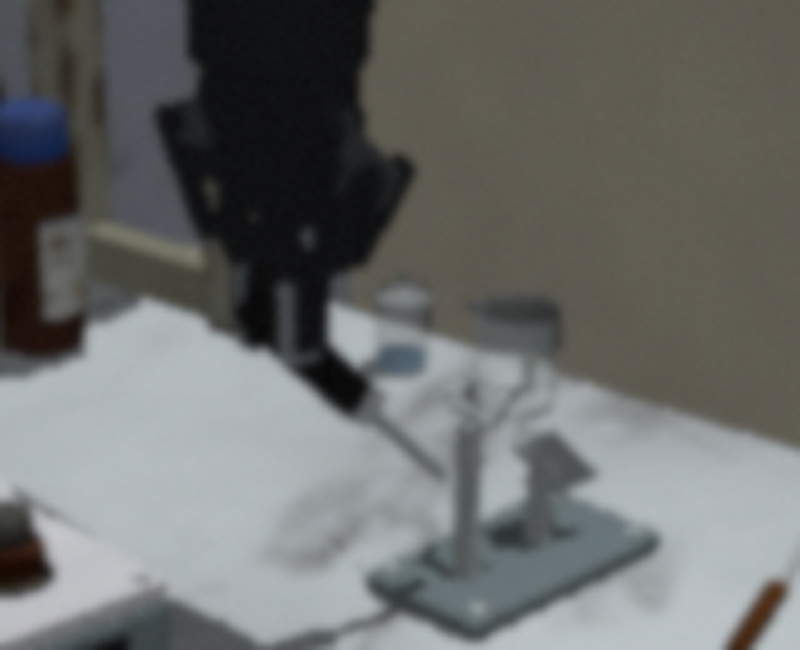

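View pics/t22.png

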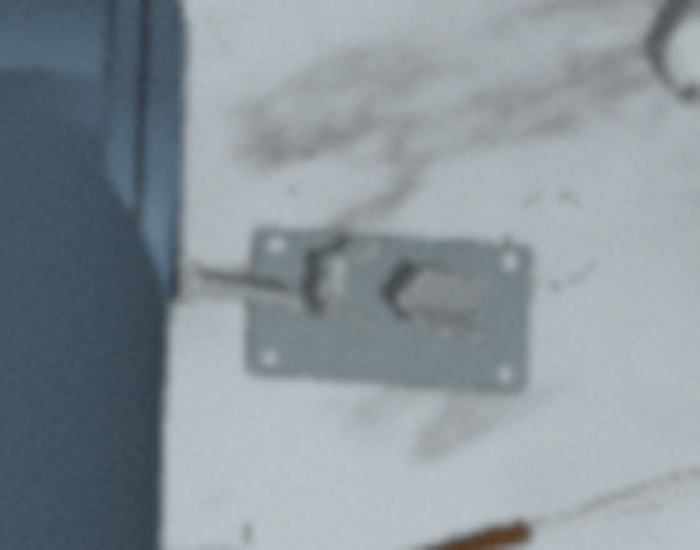

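Emit:
arm_command(xyz=[[0,0,0.01],[0,0,0.008],[-0.006,0,0],[-0.006,0,0],[-0.01,0,-0.005],[-0.01,0,-0.005],[-0.01,0,-0.005],[-0.01,0,-0.004],[-0.01,0,-0.003],[-0.01,0,-0.003]], roll=[0,0,0,0,0,0,0,0,0,0])

```text
time: 29.9
eef_pos: [0.4499, -0.0328, 0.1912]
tool_rot: [0.735, 0.678, 0.0, 0.0]
force: [-0.0, 2.7, 0.2]
grip_width: 0.0177
```

```bash
python3 - <<'E'
from h import *
st()
save('side','s23',(200,110,360,240),5)
for th in (45,55,65,75):
    a,b,t=probe_pts(th,.075,.0095); print(th,[proj('side',x).round(1) for x in (b,t)],[proj('top',x).round(1) for x in (b,t)],t.round(4))
E
```

```text
t 29.9 pos [ 0.4499 -0.0328  0.1912] x [0.081 0.997 0.   ] z [ 0.  0. -1.] F [-0.   2.7  0.2] w 0.0177 q [-0.47  0.31  0.53  2.12 -0.23  0.76  0.12]
45 [array([296.2, 179.3]), array([310. , 193.5])] [array([289.1, 215.2]), array([309.7, 218.7])] [ 0.4411 -0.1402  0.076 ]
55 [array([293.1, 183.8]), array([304.3, 202.2])] [array([284.3, 215.3]), array([300.3, 218.8])] [ 0.4428 -0.1202  0.0592]
65 [array([289.8, 187.8]), array([297.9, 209.9])] [array([279. , 215.3]), array([290.3, 218.8])] [ 0.4446 -0.0977  0.0461]
75 [array([286.1, 191.1]), array([290.9, 216.4])] [array([273.5, 215.2]), array([279.8, 218.5])] [ 0.4467 -0.0732  0.0372]
```

View pics/s23.png

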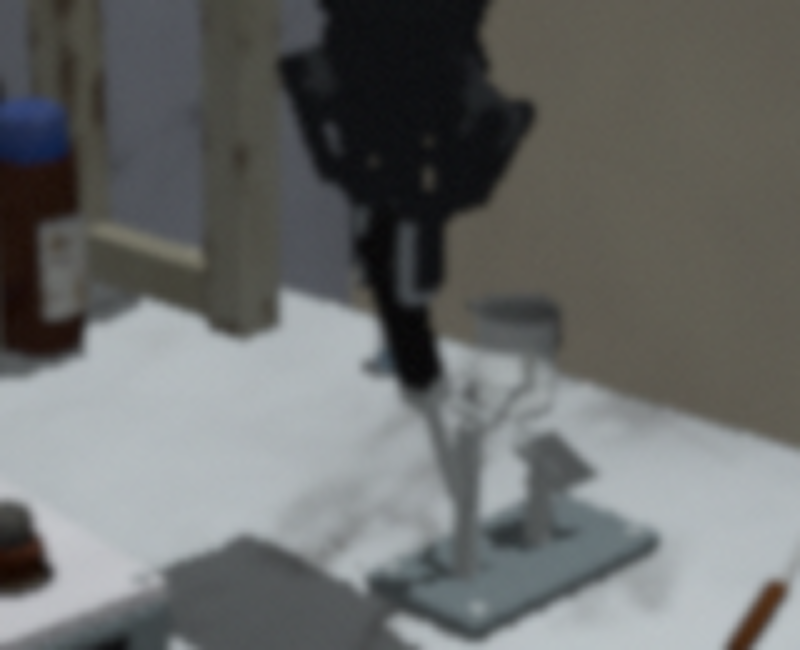

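Emit:
arm_command(xyz=[[-0.008,0,-0.002],[-0.008,0,-0.001],[-0.008,0,-0.001],[-0.007,0,0],[-0.007,0,0],[-0.006,0,0],[0,0,0],[0,0,0],[0,0,0],[0,0,0]], roll=[0,0,0,0,0,0,0,0,0,0])

```text
time: 30.95
eef_pos: [0.4464, -0.0759, 0.1947]
tool_rot: [0.735, 0.678, -0.0, 0.0]
force: [0.8, 0.5, -1.6]
grip_width: 0.0178
```

```bash
python3 - <<'E'
from h import *
st()
save('side','s24',(200,90,360,220),5)
for th in (80,85,90,95):
    a,b,t=probe_pts(th,.075,.0095); print(th,[proj('side',x).round(1) for x in (a,b,t)],t.round(4))
E
```

```text
t 30.95 pos [ 0.4464 -0.0759  0.1947] x [ 0.081  0.997 -0.   ] z [ 0. -0. -1.] F [ 0.8  0.5 -1.6] w 0.0178 q [-0.39  0.31  0.54  2.12 -0.23  0.77  0.22]
80 [array([292.8, 149.7]), array([296.3, 186.1]), array([298.9, 212.5])] [ 0.4443 -0.1018  0.0375]
85 [array([293.3, 149.4]), array([294.5, 187.2]), array([295.3, 214.9])] [ 0.4454 -0.0889  0.0358]
90 [array([293.8, 149.2]), array([292.6, 188.1]), array([291.7, 216.8])] [ 0.4464 -0.0759  0.0352]
95 [array([294.3, 149. ]), array([290.7, 188.8]), array([288. , 218.4])] [ 0.4475 -0.0628  0.0358]
```

View pics/s24.png

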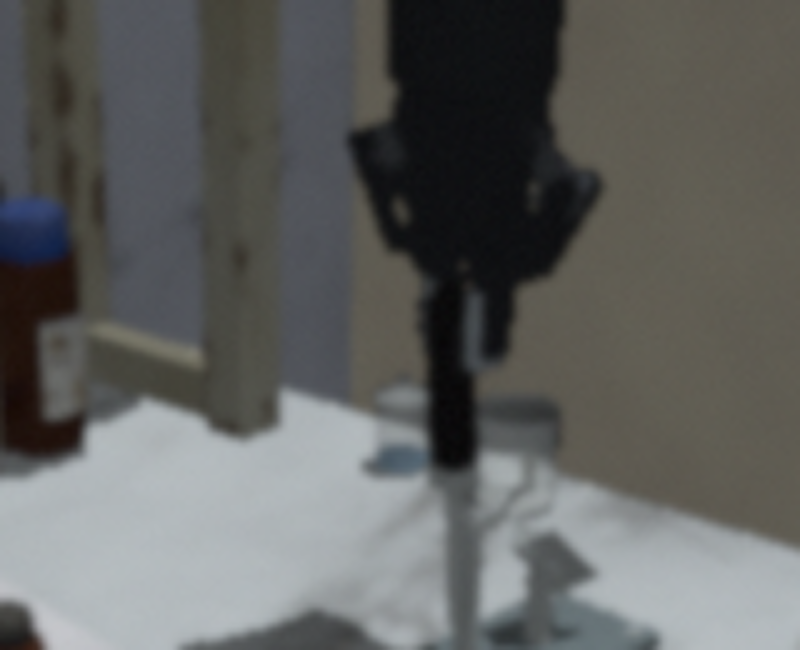

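```bash
python3 - <<'E'
from h import *
plan((.5742,.1965,.272),81.4,10)
E
```

```text
10 rows dist/row 0.0288 0.031060907906885142 da -3.9583283726298646
xyz [[0.0282, 0.0105, -0.0077], [0.0283, 0.0103, -0.0077], [0.0283, 0.0101, -0.0077], [0.0284, 0.01, -0.0077], [0.0285, 0.0097, -0.0077], [0.0285, 0.0096, -0.0078], [0.0286, 0.0094, -0.0077], [0.0286, 0.0091, -0.0078], [0.0287, 0.009, -0.0077], [0.0288, 0.0087, -0.0078]] 
roll [0.4, 0.4, 0.4, 0.4, 0.4, 0.4, 0.4, 0.4, 0.4, 0.4]
end [0.5742 0.1965 0.272 ] 81.4
```

Emit:
arm_command(xyz=[[0.0282,0.0105,-0.016],[0.0283,0.0103,-0.016],[0.0283,0.0101,-0.016],[0.0284,0.01,-0.016],[0.0285,0.0097,-0.009],[0.0285,0.0096,-0.004],[0.0286,0.0094,0],[0.0286,0.0091,0],[0.0287,0.009,0],[0.0288,0.0087,0]], roll=[0.4,0.4,0.4,0.4,0.4,0.4,0.4,0.4,0.4,0.4])

```text
time: 32.0
eef_pos: [0.5746, 0.1975, 0.2715]
tool_rot: [0.758, 0.652, -0.0, 0.0]
force: [0.8, -0.4, -1.4]
grip_width: 0.0177
```

```bash
python3 - <<'E'
from h import *
st()
save('side','s25',(60,90,260,250),4)
save('wrist','w25')
save('top','t25',(80,100,240,220),5)
for th in (80,85,90,95):
    a,b,t=probe_pts(th,.075,.0095); print(th,[proj('side',x).round(1) for x in (a,b,t)],[proj('top',x).round(1) for x in (b,t)],t.round(4))
E
```

```text
t 32.0 pos [0.5746 0.1975 0.2715] x [ 0.151  0.989 -0.001] z [-0.    -0.001 -1.   ] F [ 0.8 -0.4 -1.4] w 0.0177 q [-0.75  0.47  0.48  1.66 -0.24  1.07 -0.35]
80 [array([153.9, 133. ]), array([165.9, 176. ]), array([174.4, 206.8])] [array([161.1, 156.4]), array([173.2, 164.5])] [0.5704 0.1728 0.1138]
85 [array([154.7, 132.7]), array([163.1, 177.2]), array([169.1, 209.3])] [array([158.1, 156.1]), array([167.8, 164. ])] [0.5723 0.1857 0.1121]
90 [array([155.5, 132.5]), array([160.2, 178.1]), array([163.6, 211.4])] [array([155.1, 155.8]), array([162.2, 163.4])] [0.5742 0.1986 0.1115]
95 [array([156.3, 132.3]), array([157.3, 178.8]), array([158., 213.])] [array([152.1, 155.4]), array([156.6, 162.6])] [0.5761 0.2115 0.1121]
```

View pics/s25.png

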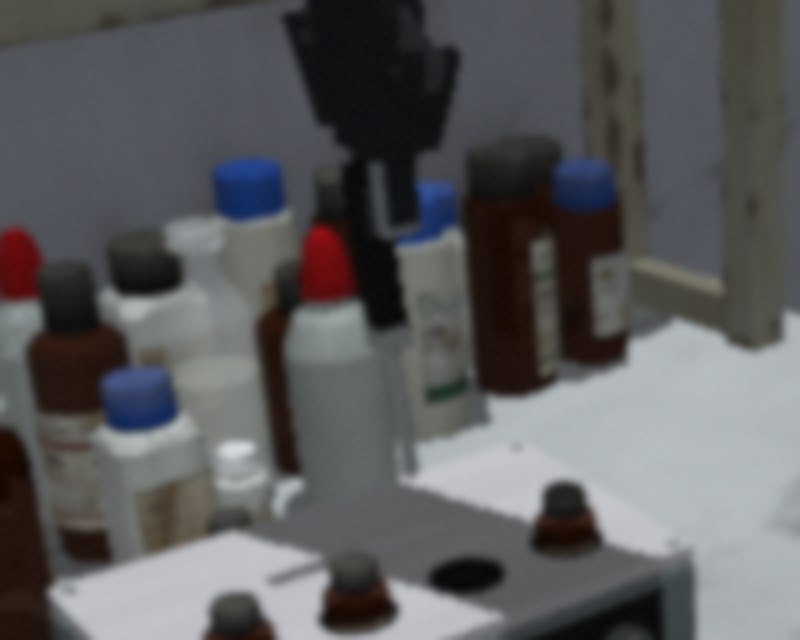

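View pics/w25.png

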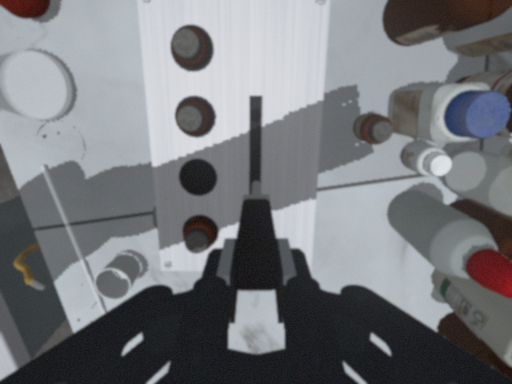

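View pics/t25.png

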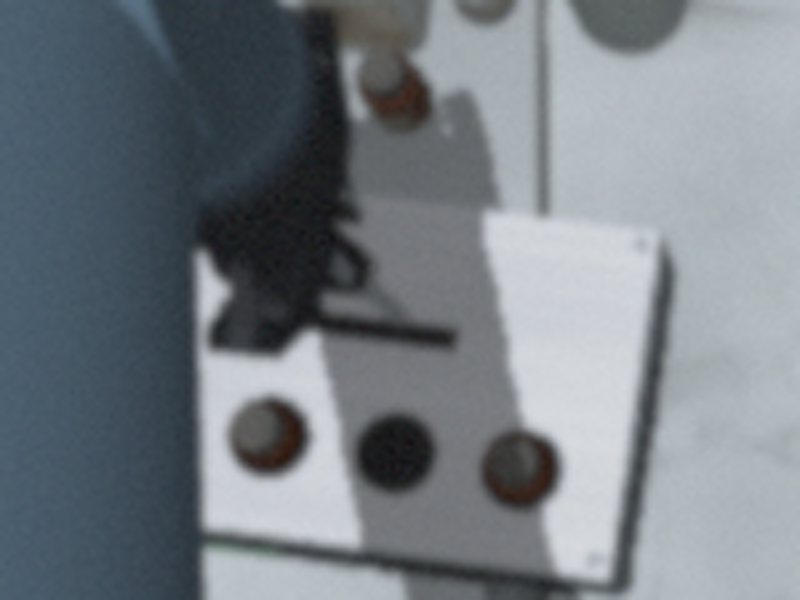

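```bash
python3 - <<'E'
from h import *
t=tri([('top',(162,163.6)),('side',(162,207.5))]); print(t, proj('top',t),proj('side',t))
b=tri([('top',(153,152.5)),('side',(157,171.3))]); print(b, proj('top',b),proj('side',b))
for th in (85,88,90,92):
  for off in (.0,.004,.0095):
    a,b,t=probe_pts(th,.075,off); print(th,off,[proj('wrist',x).round(1) for x in (a,b,t)])
im=cv2.imread('pics/w25.png'); cv2.imwrite('pics/w25b.png',cv2.resize(im[80:300,200:310],None,fx=2.7,fy=2.7,interpolation=cv2.INTER_CUBIC))
r=nets.landmark_of('wrist','probe_tip'); print([(a['at'],a['score']) for a in r[:2]])
r=nets.landmark_of('wrist','probe_shoulder'); print([(a['at'],a['score']) for a in r[:2]])
E
```

```text
[0.57350741 0.19922005 0.1203436 ] [161.17578106 162.84054917] [163.20568738 207.76644178]
[0.57847764 0.2006962  0.20054346] [152.72046309 152.25013523] [157.38046757 171.39846999]
85 0.0 [array([256. , 298.4]), array([256.1, 224. ]), array([256.1, 199.2])]
85 0.004 [array([256. , 292.2]), array([256.1, 221.8]), array([256.1, 197.8])]
85 0.0095 [array([256. , 284.4]), array([256.1, 218.9]), array([256.1, 196. ])]
88 0.0 [array([256. , 300.8]), array([256.1, 218.5]), array([256.1, 190.8])]
88 0.004 [array([256. , 294.6]), array([256.1, 216.4]), array([256.1, 189.6])]
88 0.0095 [array([256. , 286.7]), array([256.1, 213.6]), array([256.1, 188. ])]
90 0.0 [array([256. , 302.3]), array([256.1, 214.9]), array([256.1, 185.3])]
90 0.004 [array([256. , 296.1]), array([256.1, 212.8]), array([256.1, 184.1])]
90 0.0095 [array([256. , 288.1]), array([256.1, 210.1]), array([256.2, 182.6])]
92 0.0 [array([256. , 303.8]), array([256.1, 211.3]), array([256.1, 179.7])]
92 0.004 [array([256. , 297.5]), array([256.1, 209.3]), array([256.1, 178.6])]
92 0.0095 [array([256. , 289.5]), array([256.1, 206.7]), array([256.2, 177.2])]
[([258.2, 184.3], 0.67)]
[([254.1, 206.5], 0.9), ([259.1, 214.2], 0.15)]
```

View pics/w25b.png

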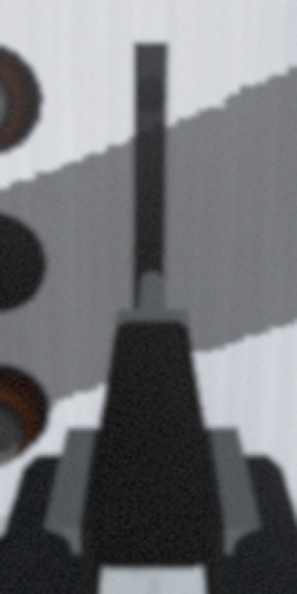

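```bash
python3 - <<'E'
from h import *
s=env.state(); e=R.from_quat(s['tool_rot']).as_matrix()
for p in [(255.7,96),(255.6,150)]:
    q=at_z('wrist',p,.085); print(q.round(4),((q-s['eef_pos'])@e).round(4))
E
```

```text
[0.5852 0.2719 0.085 ] [ 0.0776 -0.0004  0.1863]
[0.5774 0.2213 0.085 ] [ 0.0264 -0.0005  0.1864]
```

Emit:
arm_command(xyz=[[-0.004,0,0.008],[-0.004,-0.0003,0.008],[0,0,0.008],[0,0,0.006],[0,0,0.004],[0,0,0.003],[0,0,0.003],[0,0,0.003],[0,0,0.002],[0,0,0.001]], roll=[0,0,0,0,0,0,0,0,0,0])

```text
time: 33.25
eef_pos: [0.5729, 0.1886, 0.2258]
tool_rot: [0.758, 0.652, 0.0, 0.0]
force: [0.1, 0.1, 0.3]
grip_width: 0.0175
```

```bash
python3 - <<'E'
from h import *
st()
save('side','s26',(100,120,240,240),5)
save('wrist','w26',(200,80,310,300),2.7)
save('top','t26',(120,130,200,190),9)
for th in (90,):
    a,b,t=probe_pts(th,.075,.0015); print(th,[proj('side',x).round(1) for x in (a,b,t)],[proj('top',x).round(1) for x in (b,t)],t.round(4))
E
```

```text
t 33.25 pos [0.5729 0.1886 0.2258] x [ 0.151  0.989 -0.   ] z [ 0. -0. -1.] F [0.1 0.1 0.3] w 0.0175 q [-0.73  0.52  0.46  1.71 -0.27  0.98 -0.32]
90 [array([161.9, 149.7]), array([166.2, 193.5]), array([169.4, 225.5])] [array([163.3, 160.2]), array([169.5, 167.2])] [0.5728 0.1886 0.0744]
```

View pics/s26.png

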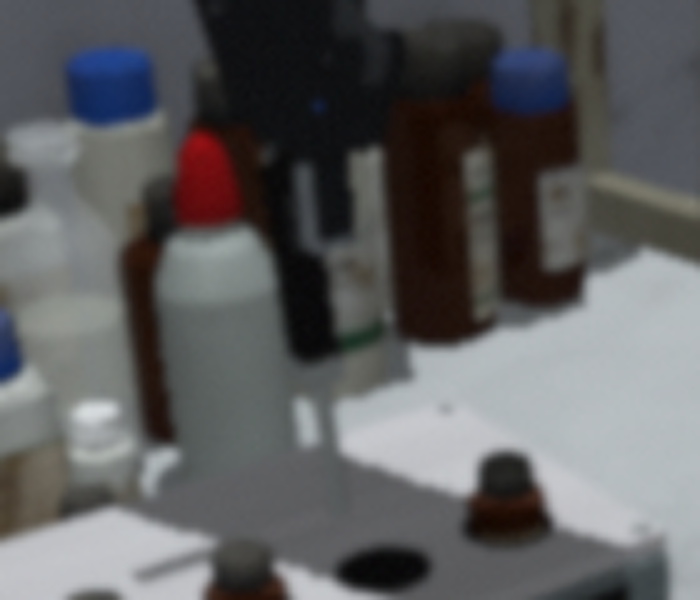

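View pics/t26.png

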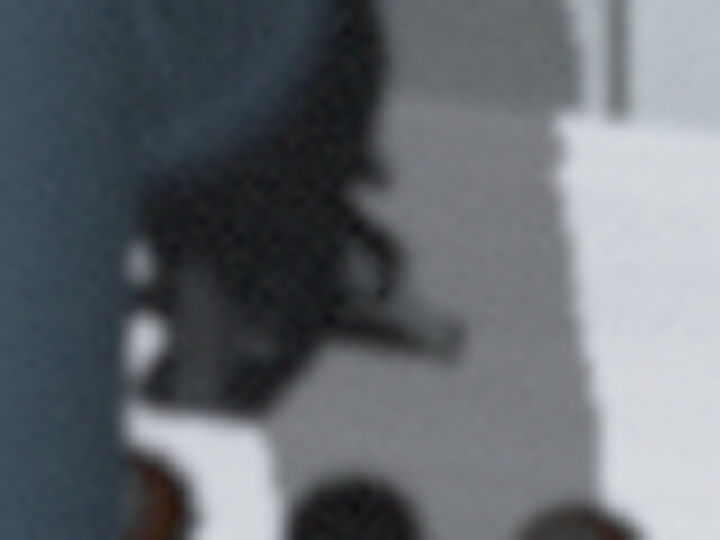

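View pics/w26.png

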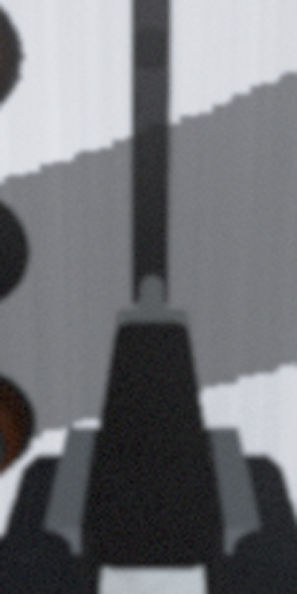

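```bash
python3 - <<'E'
from h import *
s=env.state(); e=R.from_quat(s['tool_rot']).as_matrix()
q=at_z('wrist',(255.5,97.4),.077); print(q.round(4),((q-s['eef_pos'])@e).round(4))
# same from w25 pose: shift camera
c=calibration('wrist'); T=c['world_from_camera'].copy(); T[:3,3]+=np.array([.5746,.1975,.2715])-s['eef_pos']; c['world_from_camera']=T
q=at_z('wrist',(255.5,123.7),.077,c); print(q.round(4))
q=at_z('wrist',(255.7,96),.085,c); print('far end',q.round(4))
im=cv2.imread('pics/w26.png'); print(im.shape); col=im[:160,140:160].mean((1,2)); print(np.round(col[::4]).astype(int))
E
```

```text
[0.5839 0.2641 0.077 ] [ 0.0763 -0.0004  0.1489]
[0.5818 0.2483 0.077 ]
far end [0.586  0.2743 0.085 ]
(594, 297, 3)
[73 74 73 73 73 74 72 67 62 60 61 60 60 60 59 59 58 64 69 69 70 69 68 68
 69 68 68 67 68 67 65 61 57 54 52 52 50 51 50 50]
```

Emit:
arm_command(xyz=[[0.003,0,0],[0.005,0,0],[0.005,0,0],[0.005,0,0],[0.005,0,0],[0.005,0,0],[0.005,0,0],[0.005,0,0],[0.005,0,0],[0.005,0,0]], roll=[0,0,0,0,0,0,0,0,0,0])

```text
time: 34.4
eef_pos: [0.58, 0.2365, 0.2258]
tool_rot: [0.758, 0.652, -0.0, 0.0]
force: [0.3, -0.6, 0.7]
grip_width: 0.0178
```

```bash
python3 - <<'E'
from h import *
st()
save('wrist','w27',(200,80,310,300),2.7)
save('side','s27',(80,120,220,240),5)
E
```

```text
t 34.4 pos [0.58   0.2365 0.2258] x [ 0.151  0.989 -0.   ] z [-0. -0. -1.] F [ 0.3 -0.6  0.7] w 0.0178 q [-0.78  0.55  0.45  1.65 -0.28  1.   -0.38]
```

View pics/w27.png

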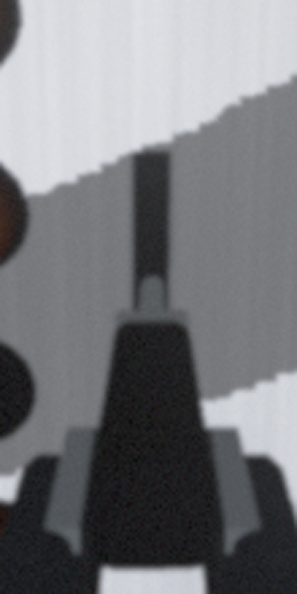

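View pics/s27.png

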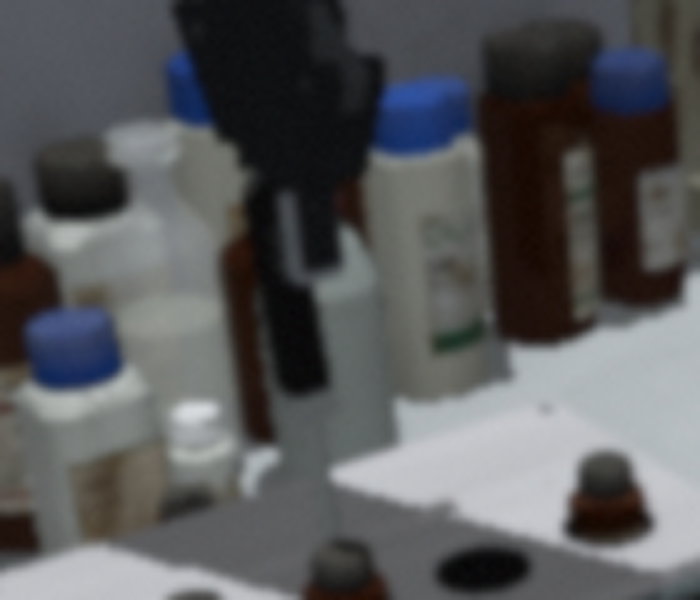

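```bash
python3 - <<'E'
from h import *
a=at_z('wrist',(255.7,136.3),.085); 
for r,z in ((181,.077),(183,.081)): b=at_z('wrist',(255.9,r),z); print(a.round(4),b.round(4),np.linalg.norm((a-b)[:2]))
im=cv2.imread('pics/w27.png')
print(np.round(im[150:275:4,142:160].mean((1,2))).astype(int))
cv2.imwrite('pics/w27c.png',cv2.convertScaleAbs(cv2.resize(im[140:320,100:200],None,fx=4,fy=3.3),alpha=3,beta=-60))
E
```

```text
[0.5865 0.2821 0.085 ] [0.5806 0.2418 0.077 ] 0.04078264587965809
[0.5865 0.2821 0.085 ] [0.5804 0.241  0.081 ] 0.04156918985070364
[106  69  53  51  50  52  50  49  50  47  47  46  45  44  44  44  43  42
  44  42  42  41  41  40  41  40  40  39  40  40  39  50]
```

View pics/w27c.png

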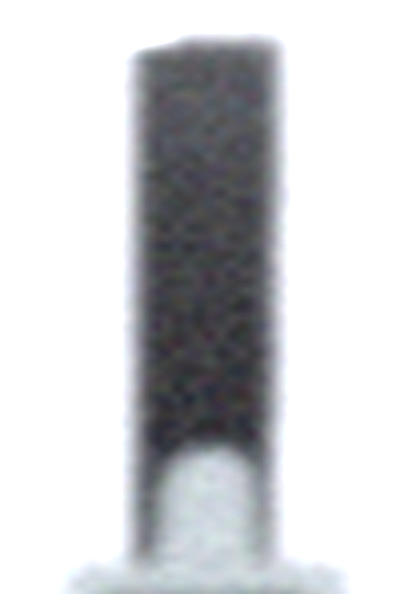

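Emit:
arm_command(xyz=[[0.002,0,0],[0.002,0,0],[0.002,0,0],[0.002,0,0],[0.002,0,0],[0.002,0,0],[0.001,0,0],[0.001,0,0],[0.001,0,0],[0.001,0,0]], roll=[0,0,0,0,0,0,0,0,0,0])

```text
time: 35.5
eef_pos: [0.5824, 0.2519, 0.2258]
tool_rot: [0.759, 0.652, -0.0, 0.0]
force: [0.3, -1.2, 0.1]
grip_width: 0.0173
```

```bash
python3 - <<'E'
from h import *
st()
save('wrist','w28',(200,80,310,300),2.7)
save('side','s28',(80,120,220,240),5)
E
```

```text
t 35.5 pos [0.5824 0.2519 0.2258] x [ 0.151  0.989 -0.   ] z [ 0. -0. -1.] F [ 0.3 -1.2  0.1] w 0.0173 q [-0.79  0.57  0.45  1.63 -0.28  1.01 -0.4 ]
```

View pics/w28.png

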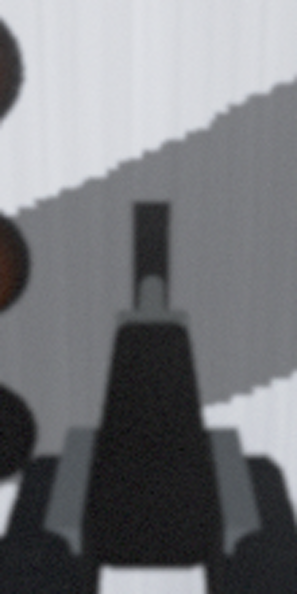

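View pics/s28.png

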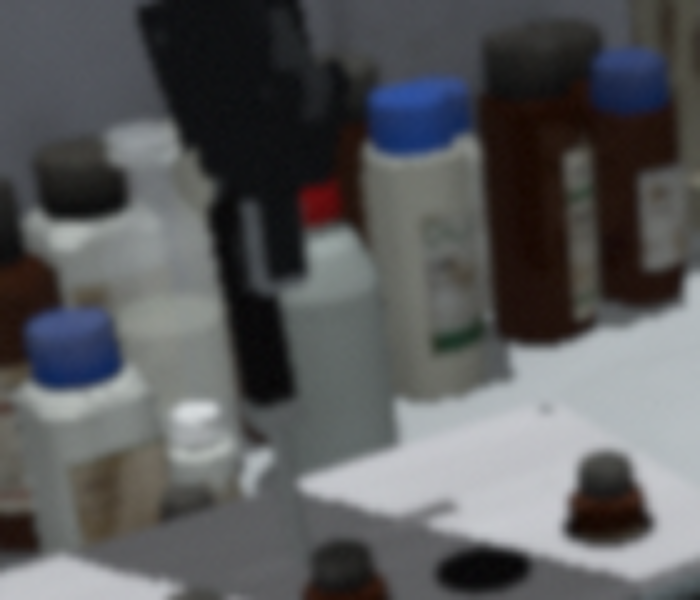

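Emit:
arm_command(xyz=[[0.001,0,0],[0.001,0,0],[0.001,0,0],[0.001,0,0],[0.001,0,0],[0.001,0,0],[0,0,0],[0,0,0],[0,0,0],[0,0,0]], roll=[0,0,0,0,0,0,0,0,0,0])

```text
time: 36.6
eef_pos: [0.5833, 0.2579, 0.2258]
tool_rot: [0.758, 0.652, 0.0, -0.0]
force: [0.8, 0.2, 0.2]
grip_width: 0.0175
```

```bash
python3 - <<'E'
from h import *
for i in range(4): st()
save('wrist','w29',(200,80,310,300),2.7)
save('side','s29',(80,120,220,240),5)
for n in ('w26','w27','w28','w29'):
    im=cv2.imread(f'pics/{n}.png').mean(2); print(n,np.round(im[256:312:3,146:157].mean(1)).astype(int))
E
```

```text
t 36.6 pos [0.5833 0.2579 0.2258] x [0.151 0.989 0.   ] z [ 0.  0. -1.] F [0.8 0.2 0.2] w 0.0175 q [-0.8   0.57  0.45  1.62 -0.28  1.02 -0.41]
t 36.6 pos [0.5833 0.2579 0.2258] x [0.151 0.989 0.   ] z [ 0.  0. -1.] F [0.8 0.2 0.2] w 0.0175 q [-0.8   0.57  0.45  1.62 -0.28  1.02 -0.41]
t 36.6 pos [0.5833 0.2579 0.2258] x [0.151 0.989 0.   ] z [ 0.  0. -1.] F [0.8 0.2 0.2] w 0.0175 q [-0.8   0.57  0.45  1.62 -0.28  1.02 -0.41]
t 36.6 pos [0.5833 0.2579 0.2258] x [0.151 0.989 0.   ] z [ 0.  0. -1.] F [0.8 0.2 0.2] w 0.0175 q [-0.8   0.57  0.45  1.62 -0.28  1.02 -0.41]
w26 [39 39 37 39 39 43 57 76 88 91 92 93 93 92 93 93 92 93 92]
w27 [40 38 40 40 38 40 54 74 88 90 92 91 91 92 91 93 92 91 90]
w28 [39 37 38 39 39 40 52 75 87 91 91 90 91 92 91 91 92 91 91]
w29 [37 38 37 38 39 39 57 77 88 91 92 91 92 91 91 92 90 91 91]
```

View pics/w29.png

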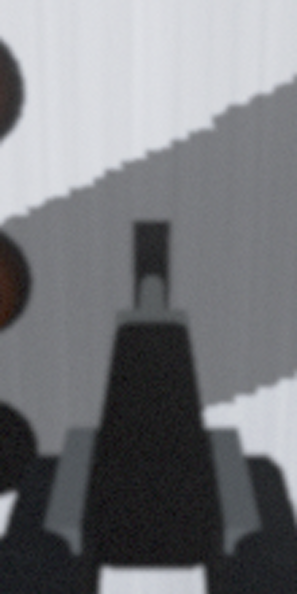

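View pics/s29.png

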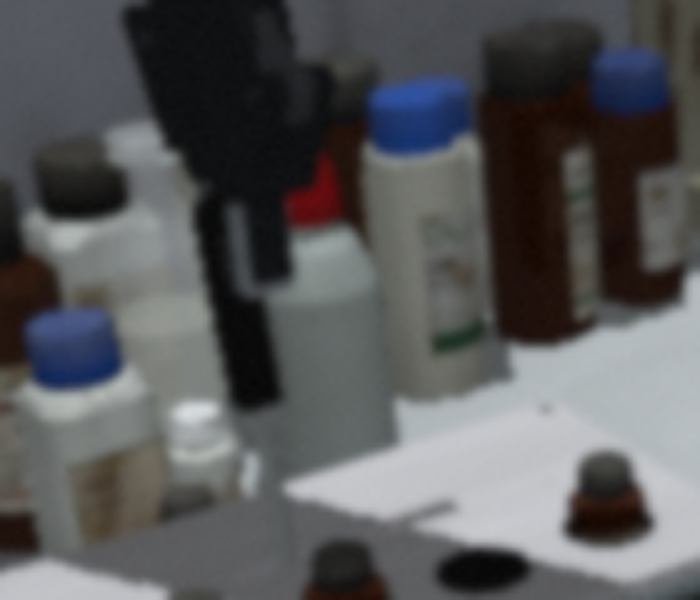

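```bash
python3 - <<'E'
from h import *
s=env.state(); c=calibration('wrist'); T0=c['world_from_camera']
def cam(p):
    d=dict(c); T=T0.copy(); T[:3,3]+=np.array(p)-s['eef_pos']; d['world_from_camera']=T; return d
poses={'w25':(.5746,.1975,.2715),'w26':(.5729,.1886,.2258),'w27':(.58,.2365,.2258),'w28':(.5824,.2519,.2258),'w29':tuple(s['eef_pos'])}
for n,cr in (('w25',43),('w27',152),('w28',203),('w29',221)):
    f=at_z('wrist',(255.7,80+cr/2.7),.085,cam(poses[n])); print(n,'far end y',f[1].round(4))
for n,cr in (('w25',119),('w26',47)):
    f=at_z('wrist',(255.5,80+cr/2.7),.077,cam(poses[n])); print(n,'well y',f[1].round(4))
for n,cr in (('w26',276),('w29',276)):
    f=at_z('wrist',(255.5,80+cr/2.7),.080,cam(poses[n])); print(n,'tip y',f[1].round(4))
im=cv2.imread('pics/w25b.png').mean(2); print(np.round(im[256:312:3,146:157].mean(1)).astype(int))
print(np.round(im[40:280:5,142:160].mean(1)).astype(int))
E
```

```text
w25 far end y 0.2744
w27 far end y 0.2813
w28 far end y 0.2809
w29 far end y 0.2812
w25 well y 0.248
w26 well y 0.2642
w26 tip y 0.1927
w29 tip y 0.2621
[40 38 38 38 45 63 81 88 89 90 89 91 90 90 92 90 91 90 89]
[196 106  70  70  70  70  68  67  59  57  57  55  55  54  58  64  65  61
  57  52  50  50  50  49  48  48  48  45  46  45  45  44  44  41  44  42
  41  41  41  40  41  37  38  39  38  39  52  80]
```

Emit:
arm_command(xyz=[[0,0,0.001],[0,0,0.001],[0.001,0,0.001],[0.001,0,0],[0.001,0,0],[0.001,0,0],[0,0,0],[0,0,0],[0,0,0],[0,0,0]], roll=[0,0,0,0,0,0,0,0,0,0])

```text
time: 37.7
eef_pos: [0.5839, 0.2618, 0.2228]
tool_rot: [0.758, 0.652, -0.0, 0.0]
force: [-0.2, -0.3, -0.6]
grip_width: 0.0176
```

```bash
python3 - <<'E'
from h import *
st()
save('wrist','w30',(200,80,310,300),2.7)
for n in ('w29','w30'):
    im=cv2.imread(f'pics/{n}.png').mean(2); print(n,np.round(im[256:312:3,146:157].mean(1)).astype(int))
E
```

```text
t 37.7 pos [0.5839 0.2618 0.2228] x [ 0.151  0.989 -0.   ] z [-0. -0. -1.] F [-0.2 -0.3 -0.6] w 0.0176 q [-0.8   0.58  0.45  1.61 -0.28  1.01 -0.42]
w29 [37 38 37 38 39 39 57 77 88 91 92 91 92 91 91 92 90 91 91]
w30 [40 39 37 38 43 61 78 89 91 91 92 90 92 90 92 91 90 90 91]
```

View pics/w30.png

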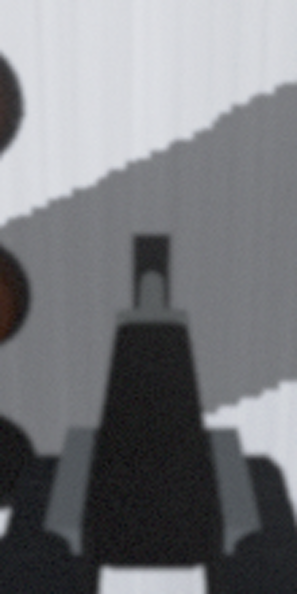

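Emit:
arm_command(xyz=[[0,0,0.001],[0,0,0.001],[0,0,0.002],[0,0,0.002],[0,0,0.002],[0,0,0.002],[0,0,0.003],[0,0,0.003],[0,0,0.003],[0,0,0.003]], roll=[0,0,0,0,0,0,0,0,0,0])

```text
time: 38.75
eef_pos: [0.5839, 0.2618, 0.2005]
tool_rot: [0.758, 0.652, -0.0, 0.0]
force: [0.1, -0.9, -1.7]
grip_width: 0.0179
```

```bash
python3 - <<'E'
from h import *
st()
save('wrist','w31',(200,80,310,300),2.7)
save('side','s31',(80,120,220,240),5)
E
```

```text
t 38.75 pos [0.5839 0.2618 0.2005] x [ 0.151  0.989 -0.   ] z [-0. -0. -1.] F [ 0.1 -0.9 -1.7] w 0.0179 q [-0.79  0.61  0.44  1.63 -0.3   0.97 -0.41]
```

View pics/w31.png

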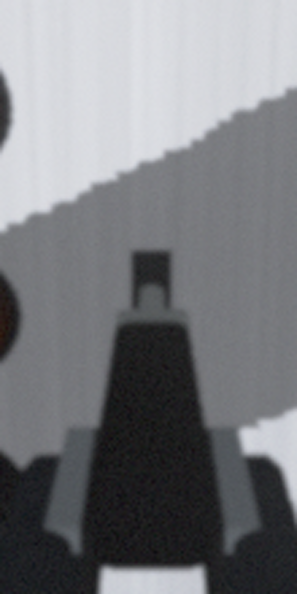

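View pics/s31.png

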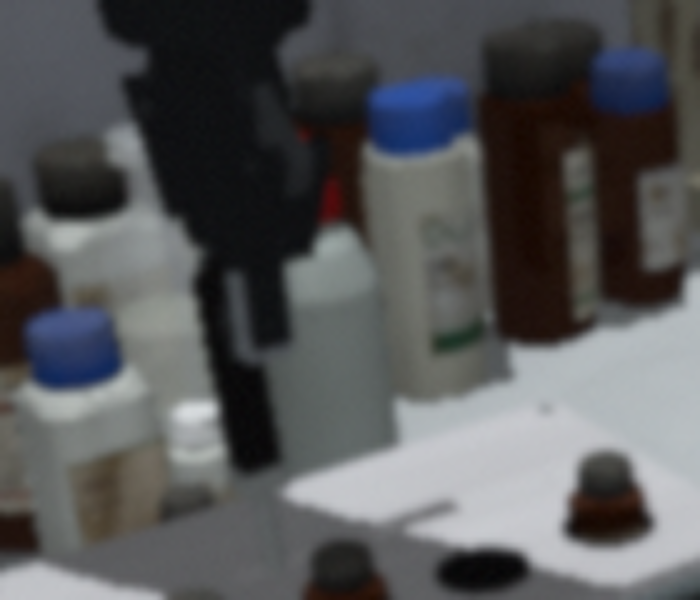

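Emit:
arm_command(xyz=[[0,0,0.003],[0,0,0.003],[0,0,0.003],[0,0,0.003],[0,0,0.003],[0,0,0.003],[0,0,0.003],[0,0,0.003],[0,0,0.002],[0,0,0.002]], roll=[0,0,0,0,0,0,0,0,0,0])

```text
time: 39.85
eef_pos: [0.5839, 0.2617, 0.1726]
tool_rot: [0.758, 0.652, -0.0, 0.0]
force: [-0.5, 0.6, -0.5]
grip_width: 0.0173
```

```bash
python3 - <<'E'
from h import *
st()
save('wrist','w32',(200,80,310,300),2.7)
save('side','s32',(80,120,220,240),5)
E
```

```text
t 39.85 pos [0.5839 0.2617 0.1726] x [ 0.151  0.989 -0.   ] z [-0. -0. -1.] F [-0.5  0.6 -0.5] w 0.0173 q [-0.78  0.64  0.42  1.65 -0.31  0.92 -0.39]
```

View pics/s32.png

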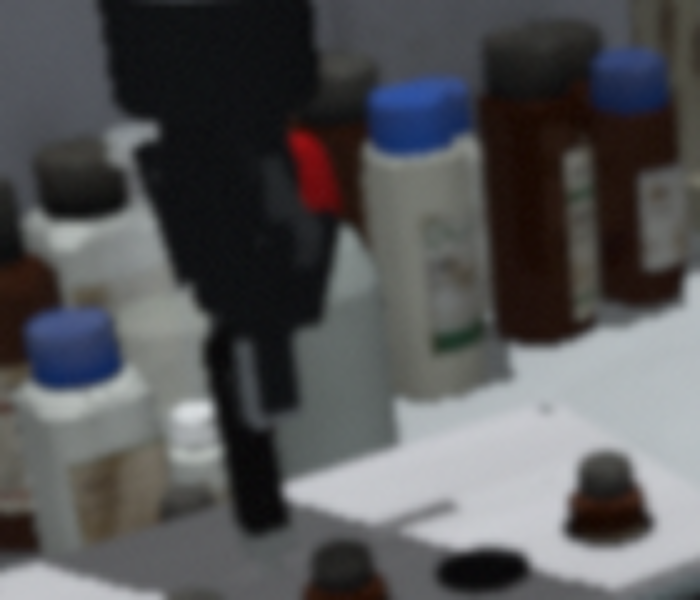

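View pics/w32.png

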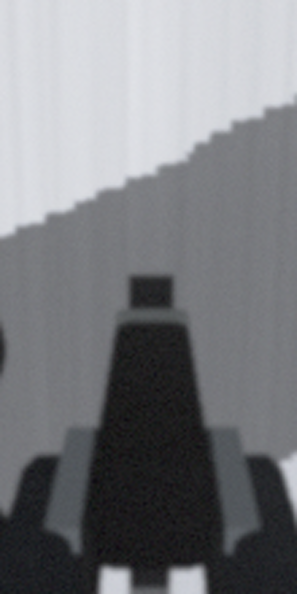

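Emit:
arm_command(xyz=[[0,0,0.001],[0,0,0.001],[0,0,0.001],[0,0,0.001],[0,0,0.001],[0,0,0.001],[0,0,0.0005],[0,0,0],[0,0,0],[0,0,0]], roll=[0,0,0,0,0,0,0,0,0,0])

```text
time: 40.95
eef_pos: [0.5839, 0.2617, 0.1663]
tool_rot: [0.759, 0.652, -0.0, 0.0]
force: [-0.3, -1.0, -0.7]
grip_width: 0.0176
```

```bash
python3 - <<'E'
from h import *
st()
save('wrist','w33',(200,80,310,300),2.7)
save('side','s33',(80,160,180,240),7)
E
```

```text
t 40.95 pos [0.5839 0.2617 0.1663] x [ 0.151  0.989 -0.   ] z [ 0. -0. -1.] F [-0.3 -1.  -0.7] w 0.0176 q [-0.78  0.65  0.42  1.65 -0.32  0.91 -0.39]
```

View pics/s33.png

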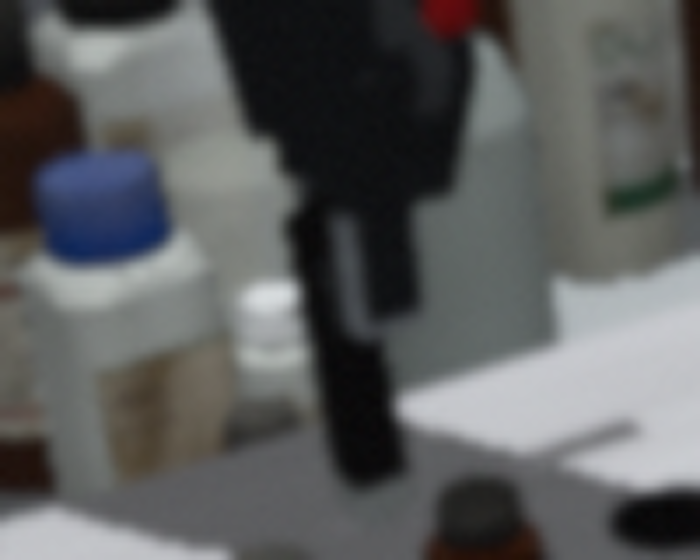

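Emit:
arm_command(xyz=[[0,0,0.0008],[0,0,0.0008],[0,0,0.0008],[0,0,0.0008],[0,0,0.0008],[0,0,0],[0,0,0],[0,0,0],[0,0,0],[0,0,0]], roll=[0,0,0,0,0,0,0,0,0,0])

```text
time: 42.05
eef_pos: [0.5843, 0.2618, 0.1646]
tool_rot: [0.759, 0.652, 0.001, -0.0]
force: [-5.4, -3.5, 17.2]
grip_width: 0.0178
```

```bash
python3 - <<'E'
from h import *
st()
save('side','s34',(80,160,180,240),7)
E
```

```text
t 42.05 pos [0.5843 0.2618 0.1646] x [0.151 0.989 0.001] z [ 0.     0.001 -1.   ] F [-5.4 -3.5 17.2] w 0.0178 q [-0.78  0.65  0.42  1.65 -0.32  0.91 -0.39]
```

View pics/s34.png

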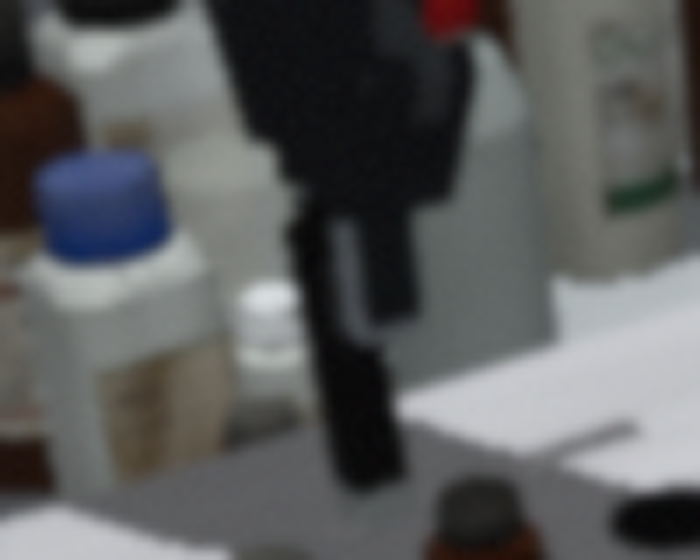

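Emit:
arm_command(xyz=[[0,0,-0.001],[0,0,-0.0005],[0,0,0],[0,0,0],[0,0,0],[0,0,0],[0,0,0],[0,0,0],[0,0,0],[0,0,0]], roll=[0,0,0,0,0,0,0,0,0,0])

```text
time: 43.1
eef_pos: [0.5841, 0.2617, 0.1648]
tool_rot: [0.759, 0.652, 0.0, -0.0]
force: [-2.8, -1.1, 6.8]
grip_width: 0.0173
```

Emit:
arm_command(xyz=[[0,0,0],[0,0,0],[0,0,0],[0,0,0],[0,0,0],[0,0,0],[0,0,-0.005],[0,0,-0.015],[0,0,-0.025],[0,0,-0.03]], roll=[0,0,0,0,0,0,0,0,0,0], gripper=0.05)

```text
time: 44.1
eef_pos: [0.5836, 0.2616, 0.2401]
tool_rot: [0.759, 0.652, -0.0, -0.0]
force: [0.4, -0.0, 0.3]
grip_width: 0.0499
```

```bash
python3 - <<'E'
from h import *
st()
save('side','s35',(80,140,200,240),6)
save('wrist','w35')
E
```

```text
t 44.1 pos [0.5836 0.2616 0.2401] x [ 0.151  0.989 -0.001] z [-0.001 -0.001 -1.   ] F [ 0.4 -0.   0.3] w 0.0499 q [-0.8   0.56  0.46  1.6  -0.27  1.05 -0.42]
```

View pics/s35.png

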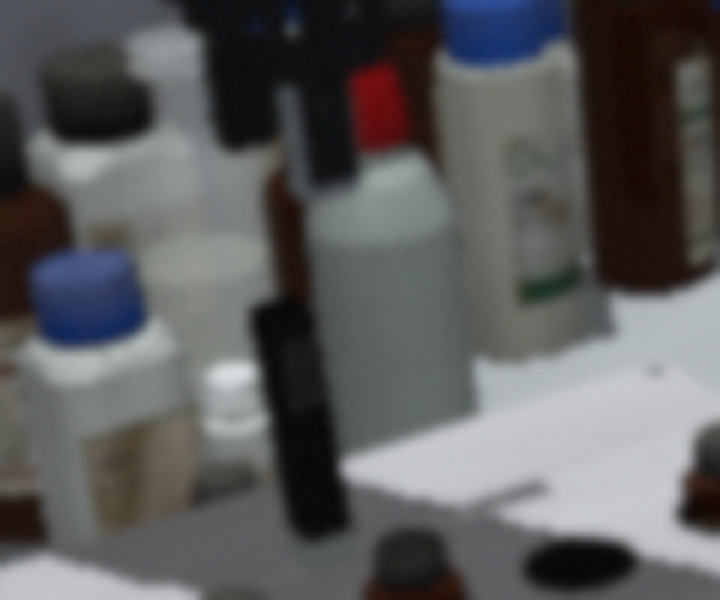

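View pics/w35.png

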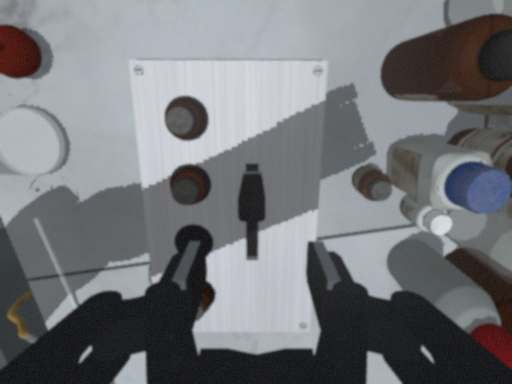

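```bash
python3 - <<'E'
from h import *
b=np.array([.5843,.2640,0])
for z in (.085,.093,.18): print(z,proj('side',b+[0,0,z]).round(1))
save('top','t36',(100,110,200,200),7)
for cam in ('wrist','side','top'):
  for l in ('probe_shoulder','probe_handle'):
    r=nets.landmark_of(cam,l); print(cam,l,[(np.round(a['at'],1),round(a['score'],2)) for a in r[:2]])
st()
im=cv2.imread('pics/w35.png'); cv2.imwrite('pics/w35b.png',cv2.resize(im[140:280,200:310],None,fx=4,fy=4,interpolation=cv2.INTER_CUBIC))
E
```

```text
0.085 [135.9 232.5]
0.093 [135.4 229. ]
0.18 [130.1 189.6]
wrist probe_shoulder [(array([251.2, 181.2]), 0.62)]
wrist probe_handle [(array([253.3, 196.3]), 0.69), (array([237.7, 188.1]), 0.32)]
side probe_shoulder [(array([134.1, 233.3]), 0.84)]
side probe_handle [(array([131. , 211.4]), 0.9)]
top probe_shoulder [(array([136.4, 165.1]), 0.68)]
top probe_handle [(array([129.7, 155.5]), 0.53)]
t 44.55 pos [0.5834 0.2616 0.2379] x [ 0.151  0.989 -0.001] z [-0.001 -0.001 -1.   ] F [ 0.5 -0.2  0.5] w 0.0498 q [-0.8   0.56  0.45  1.6  -0.27  1.04 -0.42]
```

View pics/w35b.png

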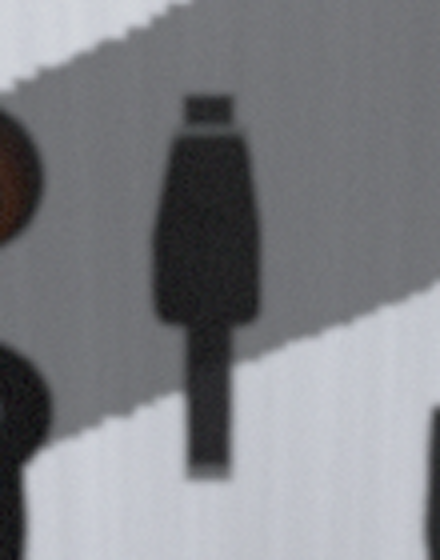

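View pics/t36.png

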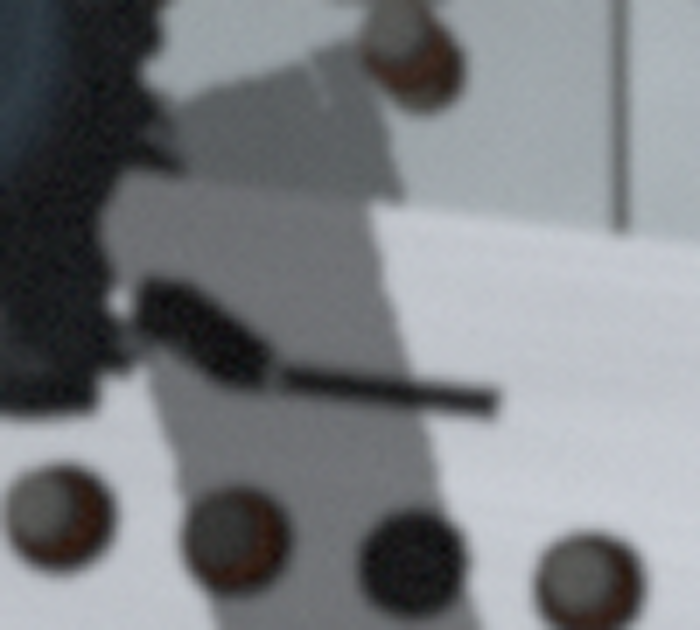

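Emit:
arm_command(xyz=[[0,0,-0.005],[0,0,-0.01],[0,0,-0.01],[0,0,-0.01],[0,0,-0.005],[0,0,0],[0,0,0],[0,0,0],[0,0,0],[0,0,0]], roll=[0,0,0,0,0,0,0,0,0,0])

```text
time: 45.55
eef_pos: [0.5838, 0.2617, 0.2785]
tool_rot: [0.758, 0.652, -0.0, -0.0]
force: [-0.0, -0.8, 0.2]
grip_width: 0.0502
```

```bash
python3 - <<'E'
from h import *
st()
save('top','t37'); save('side','s37')
for l in ['cup','small_beaker','weighing_bottle']:
    r=nets.look_for('top',l); print(l,[(np.round(a['bbox'],0),round(a['score'],2)) for a in r[:2]])
E
```

```text
t 45.55 pos [0.5838 0.2617 0.2785] x [ 0.151  0.989 -0.   ] z [-0. -0. -1.] F [-0.  -0.8  0.2] w 0.0502 q [-0.81  0.52  0.47  1.56 -0.25  1.12 -0.44]
cup [(array([207., 245., 227., 260.]), 0.73)]
small_beaker [(array([350., 160., 379., 182.]), 0.89)]
weighing_bottle [(array([352., 129., 369., 145.]), 0.57)]
```

View pics/s37.png

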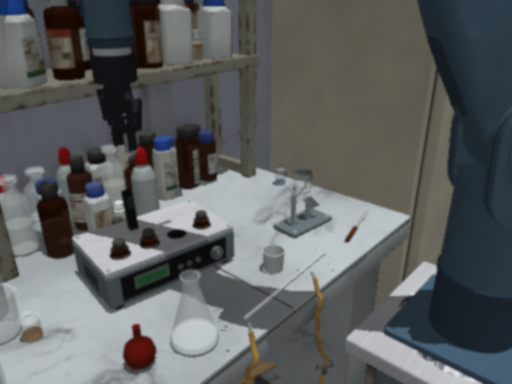

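View pics/t37.png

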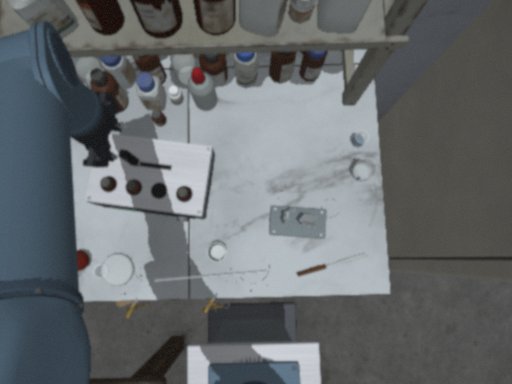

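The last pictures show the probe standing upright in the slot (side view around (130, 211)). The cup, beaker and weighing bottle are where they started, and the gripper is clear.

```bash
python3 - <<'E'
from cell import env
print(env.close_job())
E
```

```text
the job is handed in; nothing more can be done
None
```

The probe is fully home in the thermometer well and released, and I handed the job in at about 45.7 s.

**What I did:**
1. I picked the probe up by its handle and tilted it by pressing the handle's end on the heater's edge. I then lowered it onto the sloping rest and let go.
2. I took it again by the end of the handle and turned it upright by pushing the sheath against the post of the rest.
3. I set the tip in the -y end of the slot and slid it along until it sprang out into the well, about 30 mm on the +y side of the slot's middle.
4. I pushed it down, released it and backed off.

**Last checks:**
- **Seating:** pushing down met a firm 17 N stop. After release, the shoulder in the side view was within about 1 pixel in height of where it should be with the shoulder on the plate. The handle's top came out near 0.178 m, where about 0.180 m was expected.
- **Other things:** the cup, beaker and weighing bottle are in the same image positions as at the start, to within the detector's few pixels. The gripper is clear, with nothing pressing on it.

**What went wrong or disagreed:**
- The probe dropped flat onto the bench once, from about 5 cm, while I was testing a looser grip at the start. I picked it up again.
- My first try at turning it upright, against the slot's end wall, failed because the sprung tip popped out.
- The wrist camera's positions along the slot varied by 5 to 8 mm between views. I confirmed the well by the tip springing out and by going down with no upward force.

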